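# Free the rusted bolt of the stone chest and put the whetstone away

## Task

The whetstone on the bench belongs in the small wooden chest, but the slide bolt on the chest's lid has rusted fast. Work the bolt to and fro by its upright knob in short strokes until it breaks free, draw it well clear of its keeper, and raise the lid by the wooden tongue at its front until it stands upright. Then lay the whetstone flat on the floor of the chest without dropping it, leave the lid standing open, and do not disturb the wax tin, the turned wooden blank or the screwdriver.

Things in the scene. Friction and masses are not known exactly. Their poses are not given: they have to be found in the camera images.
- chest: Small dark wooden chest, 231 mm deep (x), 268 mm wide (y), fixed, right of the long gouges. Origin: centre of its underside on the bench; x from its front to its hinged back, y to its left end (with the keeper), z up; turned up to 0.3 rad about z. Shut lid: top at 73 mm, two battens on it 10 mm higher. Walls 59 mm high, 11 mm thick; floor at 7 mm.
- chest_bay (a point): Free spot on the floor of the larger compartment, 7 mm above the bench, at chest x -30, y -46 mm. The compartment reaches over chest x -99 to 97, y -119 to 27 mm; a wood slip 10 mm thick lies across its back (x 47 to 93). Left of it is a 48 mm high partition, then a narrow compartment with an iron arm in it. With the bolt drawn and the lid up this point is reached from above.
- bolt (a joint): Slide bolt on the lid, m: a rusty rod 14 mm thick, 243 mm long, along the chest's y, axis 95 mm above the bench. 0 = shot, as found (lid locked); grows as it is drawn to the chest's -y end; clear of the keeper from 0.030, end stop 0.055. Rusted: at first it stops at about -0.011 one way and +0.006 to +0.015 the other. It takes 5 to 10 N to move, over 12 N at a stop.
- bolt_tip (a point): Tip of the bolt. How the rust yields: pulling harder does not help; each full push to the -0.011 stop (deeper into the keeper) and then full draw to the other stop grinds off rust and gives 2 mm more draw, up to about +0.017; after 2 to 5 such strokes the next draw runs through to the end. Strokes that do not reach the stops gain nothing. The bolt stays where it is left.
- keeper_eye (a point): Centre of the square eye in the keeper, an upright iron strap 6 mm thick (along chest y) and 118 mm high at the chest's left end, at chest x -30, y 141 mm. The shot bolt stands about 24 mm through it and locks the lid.
- bolt_knob (a point): Middle of the bolt's upright knob, a dark round knob 20 mm in diameter and 41 mm tall (its top is 19 mm above this point, which lies 131 mm above the bench while the lid is down). It moves with the bolt. The iron guide staples round the rod beside it are 107 mm high.
- chest_lid (a joint): Opening angle of the chest's lid, rad: 0 shut, 1.57 upright, stop at 1.66. The hinge runs along the chest's y at its back edge. The lid weighs about 0.7 kg with its fittings; its stiff hinge holds it where it is left above about 1.4 rad, lower down it falls shut.
- lid_lift (a point): Grasp point on the wooden lift tongue at the middle of the lid's front edge, 27 mm in front of the edge, half-way up. The tongue is 34 mm wide along the chest's y, 13 mm thick, and stands 47 mm out from the lid; 79 mm above the bench when shut. It turns with the lid, on a circle of 250 mm about the hinge.
- lid_hinge (a point): Point on the lid's hinge axis, above the middle of the chest's back edge, 61 mm above the bench. The axis runs along the chest's y.
- stone_center (a point): Centre (half-way up) of the whetstone, a plain grey block 110 mm long (its x), 59 mm wide (y) and 22 mm thick (z), 0.22 kg, lying flat just left of the two long turning gouges (the paler, wider block farther left is a sanding block).
- tin_center (a point): Centre of the round wax tin, 66 mm in diameter and 28 mm high, standing in front of the chest's left half. To be left alone.
- blank_center (a point): Centre of the pale turned wooden blank, 60 mm in diameter and 50 mm high, standing in front of the chest's right half. To be left alone.
- driver_center (a point): Centre of the screwdriver, 188 mm long (its y), 25 mm thick, lying left of the whetstone. To be left alone.

How it is judged:
By the outcome, as a careful person would: the job done as asked, in the order asked, and still so for the second after the job is handed in, with the robot touching nothing.
It also fails if it takes over 72 s, if anything falls off the work surface, if the arm or the gripper's body presses on something with over 40 N, if the wrist force passes 120 N, or if a joint passes its speed limit or range.

## Robot

A 6-joint arm with a two-finger parallel gripper is mounted at the origin on a cart in front of the work surface, level with it; the furniture and walls round the work are solid. World frame = base frame: x ahead of the robot, y to its left, z up, the work surface at z = 0. Lengths are in m, angles in rad, forces in N, time in s.
With the tool pointing down it reaches from about 0.275 to 0.75 m from the base axis. Payload 10.2 kg.
Tool frame: the origin (TCP) lies midway between the tips of the shut fingers; the grasp point (between the pads) lies 19 mm behind it; z points along the fingers, y is the direction in which the jaws open and shut (so a half turn about z gives the same grasp; the last joint's range is limited). The gripper opens to 85 mm and grips with 20 to 120 N. Pads are 22 mm wide; open, the fingers measure 114 mm over their backs; the gripper's body (76 mm by 85 mm) begins 54 mm behind the grasp point. The pads swing forward as they close: fully open they stand 13 mm farther back than shut.
Start: joints at [-1.543, 0.313, 1.498, -0, 1.331, -0.223], TCP at [0.13, -0.509, 0.207] pointing down, gripper open.
Joint ranges: [-2.94, 2.94], [-0.97, 2.17], [0.19, 2.56], [-1.23, 4.37], [0.02, 3.11], [-2.88, 2.88]. Speed limits (rad/s): [2.39, 2.39, 3.01, 3.14, 3.14, 3.14].

## Interface

Orientations are given as a unit quaternion [w, x, y, z].
In Python, from bench import env, cams, workorder gives the robot as it stands.
- The arm moves only by the shell command python3 -m creep 'ROWS' [OPENING] [FORCE]. ROWS is a JSON object of lists of equal length, an entry for each row: "xyz": the shift along the world's x, y, z in mm, a list of three; "twist": the turn about the world's z in degrees. In form: {"xyz": [[dx, dy, dz], ...], "twist": [twist, ...]}. A call has 1 to 12 rows; each row is the pose to reach, as a shift and turn from the pose commanded when the call began; what a row does not reach only later rows make up. A row lasts 1/8 s, in which the tool goes at most 62.5 mm and 10.7 degrees, less where a joint would pass 70% of its speed; a pose out of reach is approached as far as the arm can. A call with a gripper value outside its range is refused whole. OPENING is the finger opening in mm, from 0 to 85.4, set as the call begins (- or left out, the last holds). The fingers move at their own pace and stop on an object; FORCE is the grip in N (left out, the last holds). Time passes only in rows, so rows that repeat a pose let the fingers close. It gives the time, the measured TCP pose, the force and the opening at its end, in the units of the state.
- env.sense(): the state, without advancing time (a new reading comes with each control period).
- cams.snapshot(name): name is "side" or "top" or "wrist"; returns a dict with "img" (420x560x3 uint8, red, green, blue), "fx", "fy", "cx", "cy" (pixels), "dist" ([k1, k2, p1, p2, k3] as OpenCV has them; the pictures are not rectified), "xyz" and "attitude" of the camera in the world; the wrist camera has in their place "T_tool_cam" (4x4, takes a point from camera to tool coordinates, whose origin is the TCP and whose axes are the flange's). Camera axes: x right, y up, looking along -z (the intrinsics and any distortion apply to the point x, -y, -z); pixel columns grow to the right and rows downward; lengths in m; the calibration is good to about 2 mm. A picture is of the moment at which its call begins: read the wrist's pose just before it. There is no depth.
- workorder.sign_off(): hands the job in, once; it reports no verdict.
The state is a dict: "time": time; "q": joint angles; "qvel": joint speeds; "tau": joint torques, N m; "tool_pos": TCP position; "orientation": TCP orientation; "ft_force": force on the tool from outside, world axes, zero at the start; "ft_torque": the same for the moment, N m; "finger_gap": opening from 0.0 (shut) to 1.0 (fully open).
Only numpy, scipy, OpenCV 4.12 (cv2) and the standard library are available. Lean on these libraries where they do the work, as an engineer would, in place of code of your own. Each camera call takes 0.05 s, during which the arm holds its last target.

## Working session

There is one attempt and no reset: what is moved stays moved. The work goes in short steps, Python scripts to look and compute and a shell command to move; the robot and the scene stay as the last step left them, time stands still between calls to the robot, and variables do not carry over. Pictures are saved under pics/ and viewed, and the job is handed in when it is done.

```bash
ls; mkdir -p pics
python3 - <<'E'
from bench import env,cams,workorder
import cv2
s=env.sense();print(s)
for n in ("side","top","wrist"):
    c=cams.snapshot(n);cv2.imwrite(f"pics/{n}0.png",c["img"][:,:,::-1]);c.pop("img");print(n,c)
E
```

```text
pics
{'time': 0.0, 'q': array([-1.54342376e+00,  3.13457239e-01,  1.49842772e+00,  2.88543933e-05,
        1.33099600e+00, -2.23384463e-01]), 'qvel': array([ 0.00010183, -0.00080712, -0.00099452, -0.00045131,  0.00093042,
        0.0002683 ]), 'tau': array([ 5.11172493e-05, -4.12264431e+01, -2.59742260e+01, -1.87015826e-04,
        4.11340196e-03, -1.11711344e-06]), 'tool_pos': array([ 0.13026814, -0.50829096,  0.20603492]), 'orientation': array([-6.39689710e-04,  9.92150629e-01,  1.25046852e-01,  7.69746206e-05]), 'ft_force': array([ 0.30664486, -0.0604022 , -0.25773437]), 'ft_torque': array([ 0.02678276, -0.00072812,  0.01330803]), 'finger_gap': 0.9987351786524366}
side {'fx': 500.1387591545867, 'fy': 500.1387591545867, 'cx': 279.3245184843492, 'cy': 207.94843599615342, 'dist': array([0.02575479, 0.        , 0.        , 0.        , 0.        ]), 'xyz': array([0.14315793, 1.05931811, 0.58397891]), 'attitude': array([-0.13515056, -0.07515762,  0.55130793,  0.81984463])}
top {'fx': 426.10031380684126, 'fy': 426.10031380684126, 'cx': 287.6815037986804, 'cy': 209.1673877880049, 'dist': array([0.03778021, 0.        , 0.        , 0.        , 0.        ]), 'xyz': array([ 0.39085267, -0.04816579,  1.15442932]), 'attitude': array([ 0.7102599 ,  0.03563569, -0.03100077, -0.70235313])}
wrist {'fx': 356.9881653127724, 'fy': 356.9881653127724, 'cx': 280.69429112421045, 'cy': 211.0520565678045, 'dist': array([-0.04381085,  0.        ,  0.        ,  0.        ,  0.        ]), 'T_tool_cam': array([[-7.26345520e-04,  9.46721678e-01,  3.22052072e-01,
         8.33501887e-02],
       [ 9.99997652e-01,  1.34514884e-03, -1.69891082e-03,
        -7.20469302e-05],
       [-2.04160368e-03,  3.22050082e-01, -9.46720432e-01,
        -1.68201792e-01],
       [ 0.00000000e+00,  0.00000000e+00,  0.00000000e+00,
         1.00000000e+00]])}
```

View pics/side0.png

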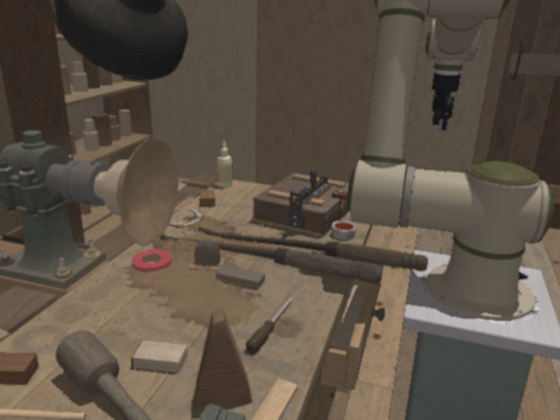

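View pics/top0.png

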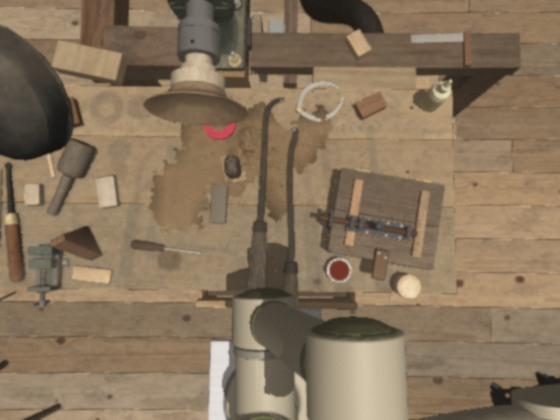

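View pics/wrist0.png

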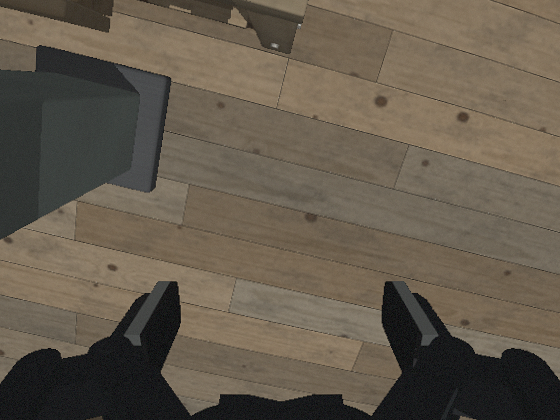

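Side shows the chest at about (305,200), the whetstone at (240,277). Top shows the chest at (385,220), the stone at (218,203), the tin at (339,269), the blank at (408,286), the tongue at (380,264) and the driver at (165,247). Next come the helpers and zoomed crops.

```bash
cat > h.py <<'E'
import numpy as np,cv2
from scipy.spatial.transform import Rotation as R
from bench import env,cams,workorder
def q2R(q): return R.from_quat(q,scalar_first=True).as_matrix()
def snap(name,save=None):
    s=env.sense() 
    c=cams.snapshot(name)
    if 'T_tool_cam' in c:
        T=np.eye(4);T[:3,:3]=q2R(s['orientation']);T[:3,3]=s['tool_pos'];T=T@c['T_tool_cam']
    else:
        T=np.eye(4);T[:3,:3]=q2R(c['attitude']);T[:3,3]=c['xyz']
    c['T']=T;c['K']=np.array([[c['fx'],0,c['cx']],[0,c['fy'],c['cy']],[0,0,1]])
    if save: cv2.imwrite(f"pics/{save}.png",c['img'][:,:,::-1])
    return c
def ray(c,px):
    p=cv2.undistortPoints(np.array(px,float).reshape(-1,1,2),c['K'],c['dist']).reshape(-1,2)
    d=np.c_[p[:,0],-p[:,1],-np.ones(len(p))]@c['T'][:3,:3].T
    return c['T'][:3,3],d/np.linalg.norm(d,axis=1,keepdims=True)
def onz(c,px,z):
    o,d=ray(c,px);return o+d*((z-o[2])/d[:,2])[:,None]
def tri(c1,p1,c2,p2):
    o1,d1=ray(c1,p1);o2,d2=ray(c2,p2);out=[]
    for a,b in zip(d1,d2):
        t=np.linalg.lstsq(np.c_[a,-b],o2-o1,rcond=None)[0]
        A=o1+a*t[0];B=o2+b*t[1];out.append(np.r_[(A+B)/2,np.linalg.norm(A-B)])
    return np.array(out)
def proj(c,P):
    P=(np.atleast_2d(P)-c['T'][:3,3])@c['T'][:3,:3]
    return cv2.projectPoints(P*[1,-1,-1],np.zeros(3),np.zeros(3),c['K'],c['dist'])[0].reshape(-1,2)
def crop(c,x0,y0,w,h,k,name):
    im=cv2.resize(c['img'][y0:y0+h,x0:x0+w,::-1],None,fx=k,fy=k,interpolation=cv2.INTER_CUBIC)
    cv2.imwrite(f"pics/{name}.png",cv2.convertScaleAbs(im,alpha=1.5,beta=15))
E
python3 - <<'E'
from h import *
c=snap("top");crop(c,305,155,155,150,5,"tc1");crop(c,150,140,120,130,4,"tc2")
s=snap("side");crop(s,230,150,150,110,5,"sc1")
print(onz(c,[(218,203)],.02),onz(c,[(339,269),(408,286)],.03),onz(c,[(380,264)],.079),onz(c,[(165,247)],.01))
E
```

```text
[[0.51262763 0.1466767  0.02      ]] [[ 0.34169565 -0.17595175  0.03      ]
 [ 0.30056732 -0.35422678  0.03      ]] [[ 0.35757025 -0.27248154  0.079     ]] [[0.39395111 0.28646759 0.01      ]]
```

View pics/tc1.png

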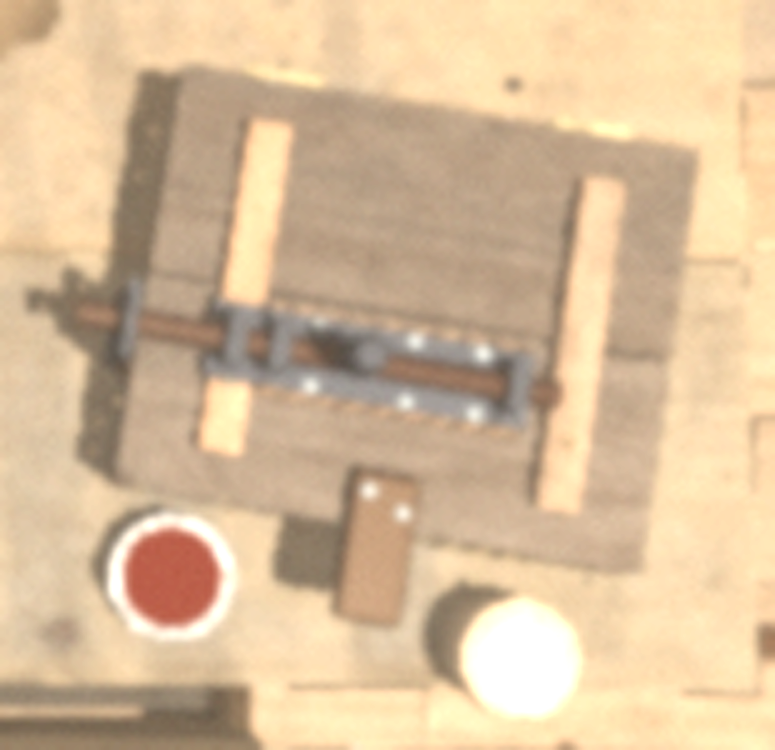

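View pics/tc2.png

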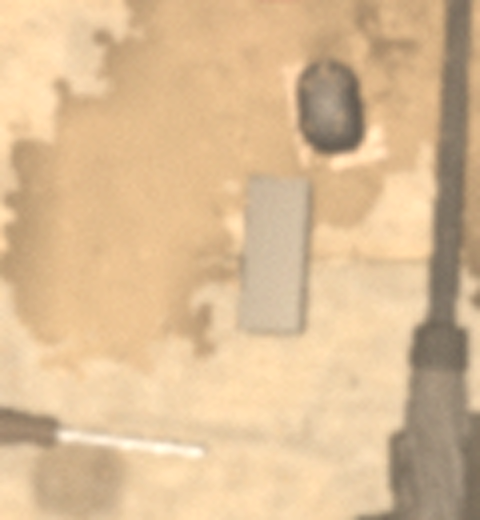

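View pics/sc1.png

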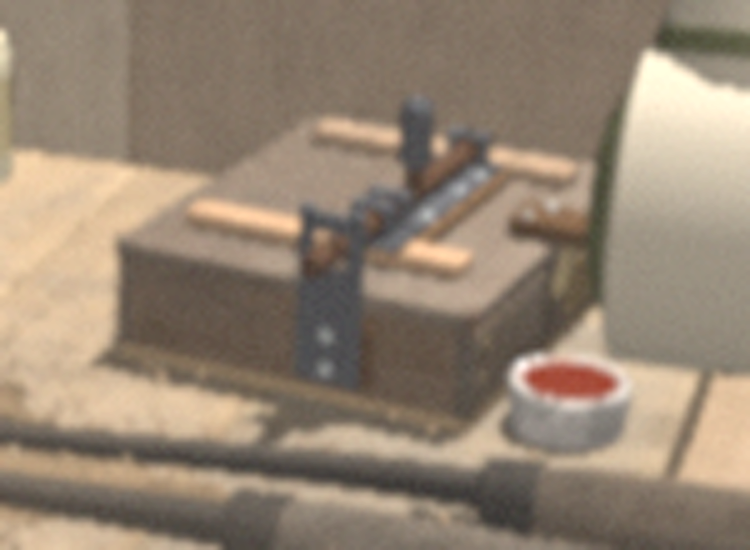

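Run:
```python
from h import *
c=snap("top");s=snap("side")
t=lambda a:(np.array(a,float)+.5)/5-.5+[305,155]
u=lambda a:(np.array(a,float)+.5)/5-.5+[230,150]
v=lambda a:(np.array(a,float)+.5)/4-.5+[150,140]
L=onz(c,t([(185,68),(696,150),(640,572),(117,480)]),.073);print("lid",L.round(4))
print("sides",[np.linalg.norm(L[i]-L[(i+1)%4]).round(4) for i in range(4)])
for a,b in((0,1),(3,2)): d=L[a]-L[b];print("y axis yaw",np.arctan2(-d[0],d[1]))
for a,b in((0,3),(1,2)): d=L[a]-L[b];print("x axis yaw",np.arctan2(d[1],d[0]))
print("knob tri",tri(c,t([(370,353)]),s,u([(417,103)])), onz(c,t([(370,355)]),.150))
print("tongue end tri corners",onz(c,t([(340,613),(400,622),(350,468),(415,480)]),.0855).round(4))
S=onz(c,v([(250,177),(310,179),(302,334),(240,330)]),.022);print("stone",S.round(4),S.mean(0))
print("tin",onz(c,t([(171,575)]),.028),"blank",onz(c,t([(521,657)]),.05))
print("keeper",onz(c,t([(131,320)]),.118))
print(tri(c,t([(80,312)]),s,u([(312,258)])))
```

```text
lid [[ 0.6003 -0.1777  0.073 ]
 [ 0.5602 -0.437   0.073 ]
 [ 0.3469 -0.4042  0.073 ]
 [ 0.3892 -0.1434  0.073 ]]
sides [np.float64(0.2623), np.float64(0.2158), np.float64(0.2643), np.float64(0.2138)]
y axis yaw -0.15334822163019002
y axis yaw -0.1608006246552568
x axis yaw -0.16126779388805845
x axis yaw -0.15228102819554123
knob tri [[ 0.45117824 -0.25574953  0.14706484  0.00156408]] [[ 0.44930053 -0.25530978  0.15      ]]
tongue end tri corners [[ 0.3252 -0.2525  0.0855]
 [ 0.3212 -0.282   0.0855]
 [ 0.3966 -0.2582  0.0855]
 [ 0.3911 -0.2903  0.0855]]
stone [[0.5639 0.1634 0.022 ]
 [0.563  0.1232 0.022 ]
 [0.4588 0.1259 0.022 ]
 [0.461  0.1672 0.022 ]] [0.51163839 0.14494725 0.022     ]
tin [[ 0.34004821 -0.17565524  0.028     ]] blank [[ 0.30220502 -0.3508035   0.05      ]]
keeper [[ 0.46688227 -0.14608459  0.118     ]]
[[ 0.47238365 -0.12247777  0.09911059  0.00086123]]
```

Chest yaw is about −0.157 rad with its centre near (0.474,−0.291); the knob is near (0.450,−0.2555). I'll move above it and take two wrist views.

```bash
python3 -m creep '{"xyz":[[20,20,40],[60,60,80],[100,100,80],[150,150,80],[200,180,80],[240,200,80],[240,200,80]],"twist":[-3,-8,-15,-20,-23.4,-23.4,-23.4]}'
python3 - <<'E'
from h import *
snap("wrist","w1");
import pickle;c=snap("wrist");pickle.dump(c,open("w1.pkl","wb"));s=env.sense();print(s['tool_pos'],s['ft_force'])
E
python3 -m creep '{"xyz":[[30,20,0],[70,50,0],[80,53,0],[80,53,0],[80,53,0]],"twist":[0,0,0,0,0]}'
python3 - <<'E'
from h import *
import pickle;c=snap("wrist","w2");pickle.dump(c,open("w2.pkl","wb"));s=env.sense();print(s['tool_pos'],s['ft_force'])
E
```

```text
time: 1.23
tool_pos: [0.3722, -0.3069, 0.2865]
orientation: [-0.0, 0.997, -0.077, 0.0]
ft_force: [-0.3, 0.2, 0.3]
finger_gap: 0.996
[ 0.37016118 -0.30856607  0.28646877] [-0.77171754  0.20182283  0.50429488]
time: 1.95
tool_pos: [0.4493, -0.2566, 0.2866]
orientation: [0.0, 0.997, -0.08, -0.0]
ft_force: [-0.3, -0.9, 0.0]
finger_gap: 0.998
[ 0.4493707  -0.25652962  0.2866646 ] [ 0.43247343 -0.27532717  0.98893941]
```

View pics/w1.png

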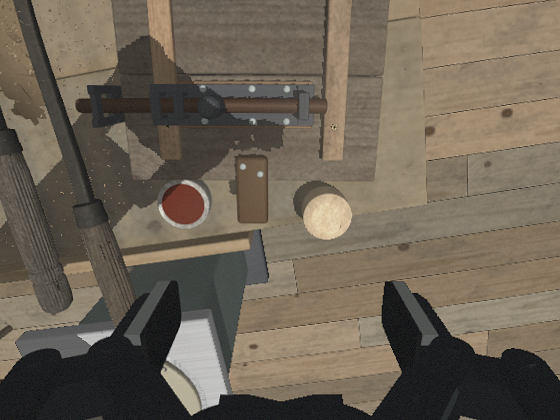

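View pics/w2.png

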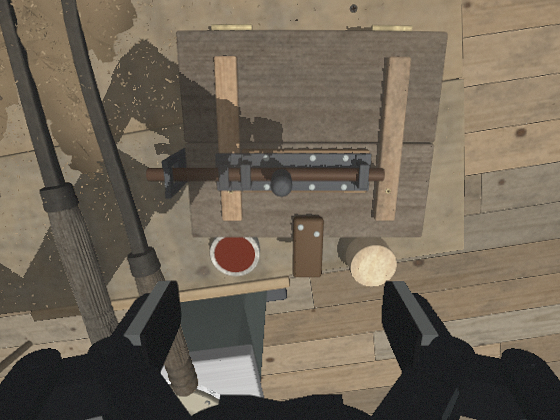

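w1: knob (209,103), tongue (237..268,155..222). w2: knob (282,184), tongue (294..322,216..276), tin (235,254), blank (373,266), hinges at the top at (233,27) and (393,28).

Run:
```python
from h import *
import pickle
a=pickle.load(open("w1.pkl","rb"));b=pickle.load(open("w2.pkl","rb"))
print(tri(a,[(209,103),(239,221),(268,221),(238,156),(267,156),(112,104),(326,103)],b,[(282,184),(295,275),(321,275),(294,217),(321,217),(180,174),(383,174)]).round(4))
L=onz(b,[(178,32),(447,32),(425,237),(188,237)],.073);print(L.round(4),L.mean(0))
print([np.linalg.norm(L[i]-L[(i+1)%4]).round(4) for i in range(4)])
for i,j in((0,1),(3,2)): d=L[i]-L[j];print("yaw",np.arctan2(-d[0],d[1]))
print(onz(b,[(282,184)],.15),onz(b,[(295,275),(321,275),(294,217),(321,217)],.0855).round(4))
```

```text
[[ 4.523e-01 -2.592e-01  1.418e-01  1.500e-03]
 [ 3.225e-01 -2.535e-01  7.740e-02  1.000e-03]
 [ 3.153e-01 -2.848e-01  7.270e-02  3.000e-04]
 [ 3.927e-01 -2.641e-01  6.790e-02  1.600e-03]
 [ 3.875e-01 -2.950e-01  6.700e-02  2.100e-03]
 [ 4.671e-01 -1.542e-01  9.140e-02  1.400e-03]
 [ 4.346e-01 -3.620e-01  9.600e-02  1.600e-03]]
[[ 0.602  -0.1801  0.073 ]
 [ 0.561  -0.4408  0.073 ]
 [ 0.345  -0.4109  0.073 ]
 [ 0.3893 -0.1383  0.073 ]] [ 0.47432831 -0.2925403   0.073     ]
[np.float64(0.264), np.float64(0.2181), np.float64(0.2762), np.float64(0.2167)]
yaw -0.15599599282235457
yaw -0.16135827081499765
[[ 0.45397436 -0.25884078  0.15      ]] [[ 0.3274 -0.2542  0.0855]
 [ 0.3225 -0.2842  0.0855]
 [ 0.3986 -0.2637  0.0855]
 [ 0.3938 -0.293   0.0855]]
```

```bash
python3 -m creep '{"xyz":[[3,0,-50],[3,0,-100],[3,0,-140],[3,0,-165],[3,0,-173],[3,0,-173],[3,0,-173]],"twist":[0,0,0,0,0,0,0]}' 45
python3 - <<'E'
from h import *
c=snap("wrist","w3");snap("side","s3")
s=snap("side");crop(s,230,130,150,110,5,"sc3")
E
```

```text
time: 2.88
tool_pos: [0.4536, -0.2562, 0.1148]
orientation: [0.001, 0.997, -0.079, 0.001]
ft_force: [-0.2, 0.1, 0.2]
finger_gap: 0.525
```

View pics/w3.png

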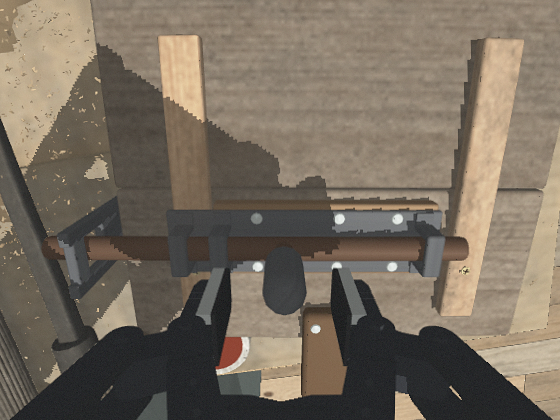

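View pics/sc3.png

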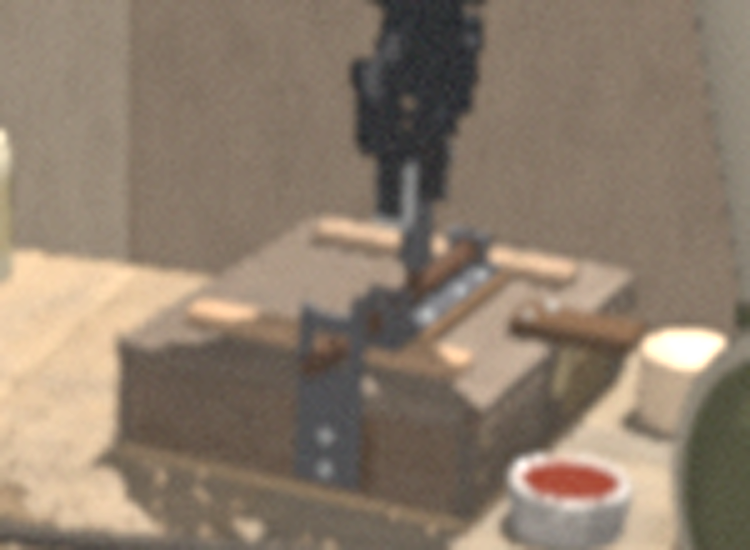

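The knob stands midway between the pads at (284,285). Close.

```bash
python3 -m creep '{"xyz":[[0,0,0],[0,0,0],[0,0,0],[0,0,0],[0,0,0]],"twist":[0,0,0,0,0]}' 10 60
python3 - <<'E'
from h import *
c=snap("wrist","w4");print(env.sense()['finger_gap']*85.4,env.sense()['tool_pos'],env.sense()['ft_force'])
E
```

```text
time: 3.65
tool_pos: [0.4534, -0.2559, 0.1142]
orientation: [0.0, 0.997, -0.079, 0.0]
ft_force: [-1.2, -0.5, 5.3]
finger_gap: 0.2
16.960377157144645 [ 0.45340455 -0.25589083  0.11419657] [-2.19159605 -0.15435751  5.24061372]
```

View pics/w4.png

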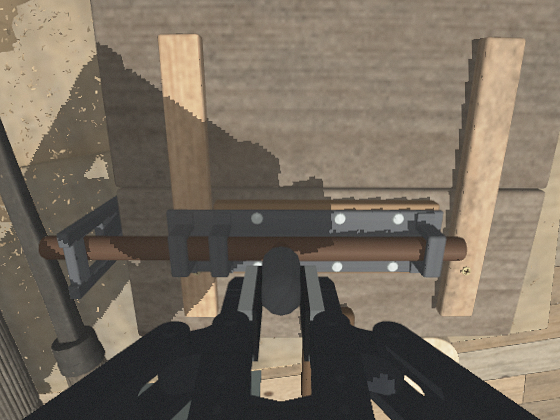

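```bash
python3 -m creep '{"xyz":[[0.6,4,0],[1.2,8,0],[1.9,12,0],[2.1,13,0],[2.1,13,0]],"twist":[0,0,0,0,0]}'
```

```text
time: 4.32
tool_pos: [0.4551, -0.2459, 0.1142]
orientation: [0.003, 0.997, -0.079, 0.0]
ft_force: [-5.4, -17.3, 0.8]
finger_gap: 0.2
```

```bash
python3 -m creep '{"xyz":[[0.2,1.5,0],[0.3,2,0],[0.3,2,0]],"twist":[0,0,0]}'
python3 -m creep '{"xyz":[[-0.6,-4,0],[-1.6,-10,0],[-2.7,-17,0],[-3.6,-23,0],[-3.6,-23,0]],"twist":[0,0,0,0,0]}'
```

```text
time: 4.7
tool_pos: [0.4552, -0.2455, 0.1142]
orientation: [0.005, 0.997, -0.079, 0.0]
ft_force: [-8.1, -25.3, -2.1]
finger_gap: 0.195
time: 5.32
tool_pos: [0.4522, -0.2635, 0.1142]
orientation: [-0.0, 0.997, -0.079, 0.0]
ft_force: [-2.4, 0.2, 8.1]
finger_gap: 0.198
```

```bash
python3 -m creep '{"xyz":[[-0.5,-3,0],[-0.9,-6,0],[-0.9,-6,0],[-0.9,-6,0]],"twist":[0,0,0,0]}'
```

```text
time: 5.82
tool_pos: [0.4513, -0.2689, 0.1142]
orientation: [-0.0, 0.997, -0.079, 0.0]
ft_force: [-2.3, 3.7, 7.6]
finger_gap: 0.198
```

```bash
python3 -m creep '{"xyz":[[-0.3,-2,0],[-0.6,-4,0],[-0.6,-4,0],[-0.6,-4,0]],"twist":[0,0,0,0]}'
```

```text
time: 6.32
tool_pos: [0.4507, -0.2727, 0.1142]
orientation: [-0.001, 0.997, -0.079, 0.0]
ft_force: [-2.5, 4.4, 9.6]
finger_gap: 0.197
```

Run:
```python
from h import *
c=snap("wrist","w5")
```

```text
(no output)
```

View pics/w5.png

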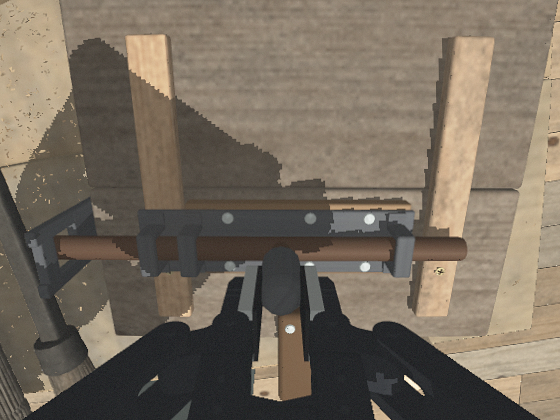

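The bolt moves with the gripper; its tip, at (58,247), is still in the keeper. Draw on to find the stop.

```bash
python3 -m creep '{"xyz":[[-0.3,-2,0],[-0.5,-3,0],[-0.5,-3,0]],"twist":[0,0,0]}'
```

```text
time: 6.75
tool_pos: [0.4505, -0.2736, 0.1142]
orientation: [-0.003, 0.997, -0.079, -0.0]
ft_force: [-0.2, 14.5, 13.3]
finger_gap: 0.202
```

```bash
python3 -m creep '{"xyz":[[-0.2,-1.5,0],[-0.2,-1.5,0]],"twist":[0,0]}'
python3 -m creep '{"xyz":[[0.9,6,0],[2.2,14,0],[3.4,22,0],[4.7,30,0],[5.6,36,0],[5.9,38,0],[5.9,38,0]],"twist":[0,0,0,0,0,0,0]}'
python3 -m creep '{"xyz":[[-0.9,-6,0],[-2.2,-14,0],[-3.4,-22,0],[-4.7,-30,0],[-5.8,-37,0],[-5.8,-37,0]],"twist":[0,0,0,0,0,0]}'
```

```text
time: 7.0
tool_pos: [0.4505, -0.2739, 0.1141]
orientation: [-0.004, 0.997, -0.079, -0.0]
ft_force: [1.7, 20.0, 15.4]
finger_gap: 0.199
time: 7.88
tool_pos: [0.4552, -0.2451, 0.1142]
orientation: [0.005, 0.997, -0.079, 0.0]
ft_force: [-7.0, -26.5, -3.2]
finger_gap: 0.202
time: 8.62
tool_pos: [0.4502, -0.2756, 0.1142]
orientation: [-0.002, 0.997, -0.079, 0.0]
ft_force: [-1.5, 8.1, 10.5]
finger_gap: 0.193
```

```bash
python3 -m creep '{"xyz":[[-0.3,-2,0],[-0.6,-4,0],[-0.6,-4,0]],"twist":[0,0,0]}'
```

```text
time: 9.0
tool_pos: [0.45, -0.2763, 0.1141]
orientation: [-0.005, 0.997, -0.078, -0.0]
ft_force: [1.0, 23.6, 15.9]
finger_gap: 0.195
```

Stop gained 2 mm or so. Third stroke.

```bash
python3 -m creep '{"xyz":[[1.2,8,0],[2.5,16,0],[3.7,24,0],[5,32,0],[5.9,38,0],[6.3,40.5,0],[6.3,40.5,0]],"twist":[0,0,0,0,0,0,0]}'
python3 -m creep '{"xyz":[[-1.2,-8,0],[-2.5,-16,0],[-3.7,-24,0],[-5,-32,0],[-6.1,-39,0],[-6.7,-43,0],[-6.7,-43,0]],"twist":[0,0,0,0,0,0,0]}'
```

```text
time: 9.88
tool_pos: [0.4552, -0.245, 0.1142]
orientation: [0.005, 0.997, -0.079, 0.0]
ft_force: [-7.2, -23.1, -1.8]
finger_gap: 0.198
time: 10.75
tool_pos: [0.449, -0.2833, 0.1142]
orientation: [-0.0, 0.997, -0.079, 0.0]
ft_force: [-3.4, 2.0, 7.7]
finger_gap: 0.199
```

It has broken free. Draw on towards about 50 mm.

```bash
python3 -m creep '{"xyz":[[-1.2,-8,0],[-2.5,-16,0],[-3.7,-24,0],[-3.7,-24,0],[-3.7,-24,0]],"twist":[0,0,0,0,0]}'
python3 - <<'E'
from h import *
c=snap("wrist","w6")
s=snap("side");crop(s,230,130,150,110,5,"sc6")
E
```

```text
time: 11.38
tool_pos: [0.4451, -0.3077, 0.1142]
orientation: [0.0, 0.997, -0.079, -0.0]
ft_force: [-5.2, -0.9, 7.4]
finger_gap: 0.197
```

View pics/w6.png

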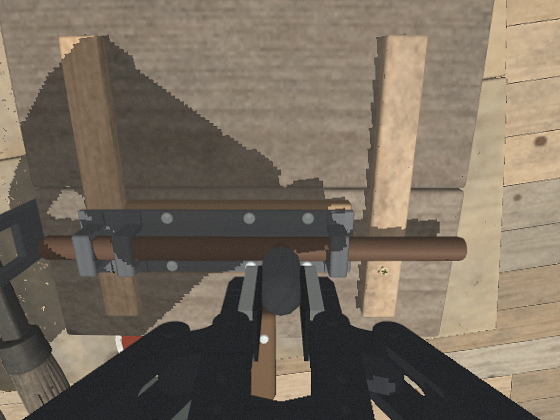

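View pics/sc6.png

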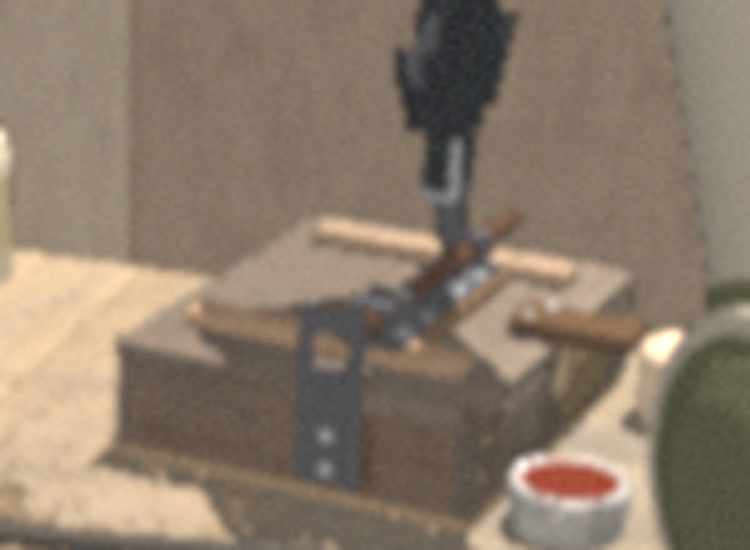

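The keeper eye is empty and the bolt is drawn about 50 mm. Release and move above the tongue.

```bash
python3 -m creep '{"xyz":[[0,0,0],[0,0,0],[0,0,0],[0,0,20],[0,0,60],[-25,9,90],[-75,27,90],[-102,37,80],[-102,37,60],[-102,37,60],[-102,37,60]],"twist":[0,0,0,0,0,0,0,0,0,0,0]}' 60
python3 - <<'E'
from h import *
import pickle
c=snap("wrist","w7");pickle.dump(c,open("w7.pkl","wb"));print(env.sense()['tool_pos'],env.sense()['ft_force'])
t=snap("top");crop(t,305,155,155,150,5,"tc7")
E
```

```text
time: 12.85
tool_pos: [0.3437, -0.2708, 0.1742]
orientation: [0.0, 0.997, -0.079, 0.0]
ft_force: [0.8, 0.3, 0.6]
finger_gap: 0.708
[ 0.34370421 -0.27092933  0.1742006 ] [-0.18402152 -0.72647085  0.06372463]
```

View pics/w7.png

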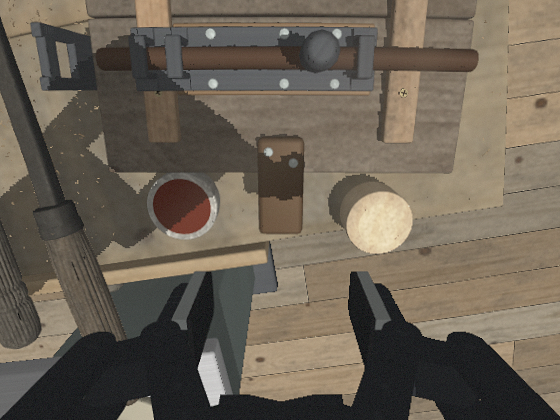

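Run:
```python
from h import *
import pickle
b=pickle.load(open("w2.pkl","rb"));c=pickle.load(open("w7.pkl","rb"))
print(tri(b,[(295,275),(321,275),(294,217),(321,217)],c,[(260,232),(302,232),(259,138),(302,138)]).round(4))
P=onz(c,[(260,232),(302,232),(259,138),(302,138)],.0855);print(P.round(4))
e=(P[0]+P[1])/2;print("grasp",e+.020*np.array([.988,-.156,0]))
L=onz(c,[(112,172),(452,172)],.073);print(L)
```

```text
[[ 3.254e-01 -2.529e-01  8.350e-02  2.800e-03]
 [ 3.151e-01 -2.844e-01  7.270e-02  5.000e-04]
 [ 3.957e-01 -2.634e-01  7.750e-02  3.000e-04]
 [ 3.905e-01 -2.940e-01  7.640e-02  9.000e-04]]
[[ 0.3255 -0.2519  0.0855]
 [ 0.3203 -0.2841  0.0855]
 [ 0.3965 -0.2639  0.0855]
 [ 0.3917 -0.2941  0.0855]]
grasp [ 0.34265674 -0.2711496   0.0855    ]
[[ 0.38794357 -0.14571206  0.073     ]
 [ 0.34628492 -0.40636513  0.073     ]]
```

```bash
python3 - <<'E'
import numpy as np
for t in np.r_[np.arange(.08,1.6,.08),1.57,1.6]:
    d=249.4-250*np.cos(t+.0721);z=250*np.sin(t+.0721)-18
    print(round(t,2),[round(d*.988,1),round(-d*.156,1),round(z,1)])
E
python3 -m creep '{"xyz":[[-1,0,-40],[-1,0,-80],[-1,0,-105],[-1,0,-114],[-1,0,-114],[-1,0,-114],[-1,0,-114]],"twist":[0,0,0,0,0,0,0]}' 60
python3 - <<'E'
from h import *
c=snap("wrist","w8");print(env.sense()['tool_pos'])
E
```

```text
0.08 [np.float64(2.3), np.float64(-0.4), np.float64(19.9)]
0.16 [np.float64(6.0), np.float64(-1.0), np.float64(39.5)]
0.24 [np.float64(11.3), np.float64(-1.8), np.float64(58.8)]
0.32 [np.float64(18.2), np.float64(-2.9), np.float64(77.5)]
0.4 [np.float64(26.4), np.float64(-4.2), np.float64(95.7)]
0.48 [np.float64(36.1), np.float64(-5.7), np.float64(113.1)]
0.56 [np.float64(47.1), np.float64(-7.4), np.float64(129.7)]
0.64 [np.float64(59.4), np.float64(-9.4), np.float64(145.4)]
0.72 [np.float64(72.9), np.float64(-11.5), np.float64(160.0)]
0.8 [np.float64(87.5), np.float64(-13.8), np.float64(173.4)]
0.88 [np.float64(103.2), np.float64(-16.3), np.float64(185.7)]
0.96 [np.float64(119.7), np.float64(-18.9), np.float64(196.6)]
1.04 [np.float64(137.0), np.float64(-21.6), np.float64(206.2)]
1.12 [np.float64(155.1), np.float64(-24.5), np.float64(214.3)]
1.2 [np.float64(173.7), np.float64(-27.4), np.float64(220.9)]
1.28 [np.float64(192.8), np.float64(-30.4), np.float64(226.0)]
1.36 [np.float64(212.3), np.float64(-33.5), np.float64(229.6)]
1.44 [np.float64(231.9), np.float64(-36.6), np.float64(231.6)]
1.52 [np.float64(251.7), np.float64(-39.7), np.float64(231.9)]
1.57 [np.float64(264.0), np.float64(-41.7), np.float64(231.4)]
1.6 [np.float64(271.4), np.float64(-42.9), np.float64(230.7)]
time: 13.82
tool_pos: [0.3426, -0.271, 0.0604]
orientation: [0.001, 0.997, -0.079, 0.001]
ft_force: [-0.7, 0.3, -0.6]
finger_gap: 0.704
[ 0.34251337 -0.27087988  0.06019201]
```

View pics/w8.png

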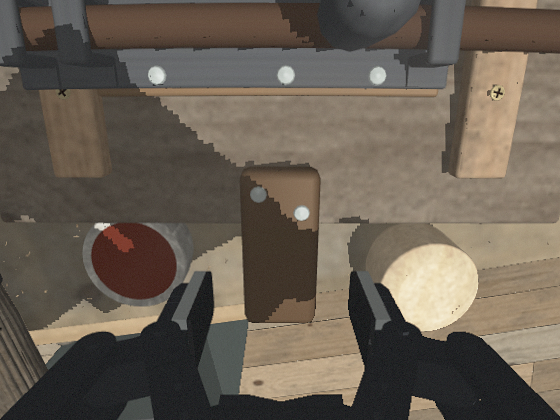

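The tongue lies centred between the pads, (243..320, 170..322). Close and start the lift.

```bash
python3 -m creep '{"xyz":[[0,0,0],[0,0,0],[0,0,0],[0,0,0]],"twist":[0,0,0,0]}' 20 35
python3 -m creep '{"xyz":[[1,0,10],[2.3,-0.4,20],[4,-0.7,30],[6,-1,39.5],[11.3,-1.8,58.8],[11.3,-1.8,58.8]],"twist":[0,0,0,0,0,0]}'
python3 - <<'E'
from h import *
c=snap("wrist","w9");snap("side","s9")
E
```

```text
time: 14.38
tool_pos: [0.3431, -0.2714, 0.0611]
orientation: [0.001, 0.997, -0.079, 0.001]
ft_force: [-1.1, 3.1, 14.8]
finger_gap: 0.239
time: 15.12
tool_pos: [0.3542, -0.2729, 0.1194]
orientation: [0.001, 0.997, -0.079, 0.001]
ft_force: [-0.1, 0.1, 0.4]
finger_gap: 0.231
```

View pics/w9.png

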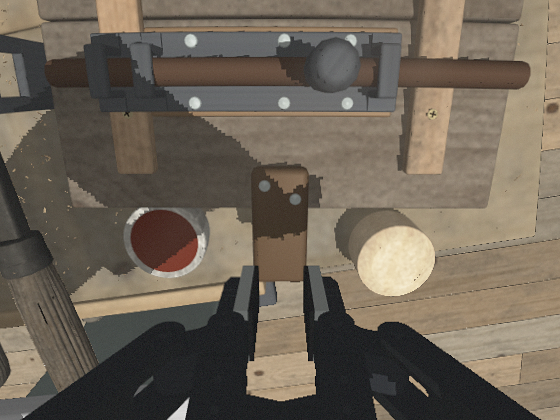

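View pics/s9.png

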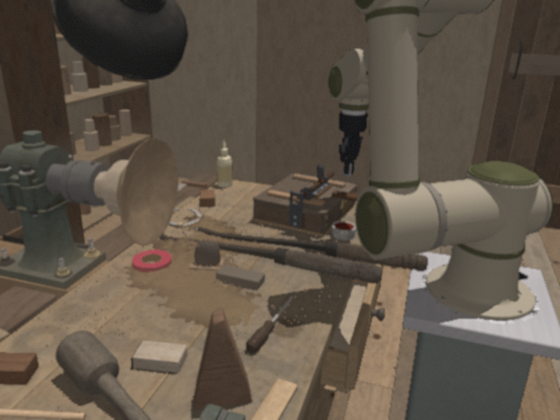

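The grip let go of the tongue (opening 20 mm, tongue 34 mm): the lid stayed shut. I'll check where the fingertips really are relative to the TCP.

Run:
```python
from h import *
s=env.sense();T=s['tool_pos'];Rm=q2R(s['orientation']);print(T,s['finger_gap'],s['ft_force'])
c=snap("wrist");d=snap("side");t=snap("top")
pts=[T,T-.019*Rm[:,2],T+.011*Rm[:,0],T-.011*Rm[:,0],T-.019*Rm[:,2]+.011*Rm[:,0],T-.038*Rm[:,2]]
for n,k in (("side",d),("wrist",c),("top",t)):
    p=proj(k,pts);print(n,p.round(1).tolist())
    for q,col in zip(p,[(255,0,0),(0,255,0),(255,255,0),(0,255,255),(255,0,255),(255,255,255)]):
        cv2.circle(k['img'],tuple(int(round(v)) for v in q),1 if n!="wrist" else 3,col,-1)
crop(d,300,110,110,90,7,"sd10");cv2.imwrite("pics/w10.png",c['img'][:,:,::-1])
```

```text
[ 0.35337591 -0.27215165  0.11798659] 0.22838811543956952 [ 0.28351899 -0.62551892  0.01808008]
side [[347.8, 182.5], [348.4, 176.1], [344.1, 181.8], [351.6, 183.1], [344.7, 175.4], [348.9, 169.6]]
wrist [[280.6, 258.7], [280.6, 276.7], [280.5, 239.3], [280.6, 277.3], [280.6, 255.6], [280.7, 299.0]]
top [[383.3, 266.3], [385.0, 266.6], [384.0, 261.8], [382.6, 270.9], [385.7, 262.0], [386.9, 267.0]]
```

View pics/sd10.png

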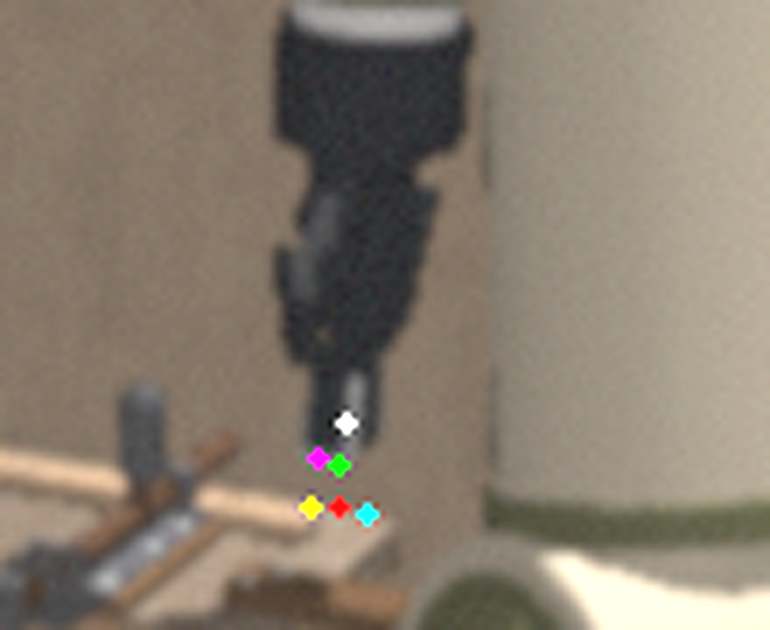

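View pics/w10.png

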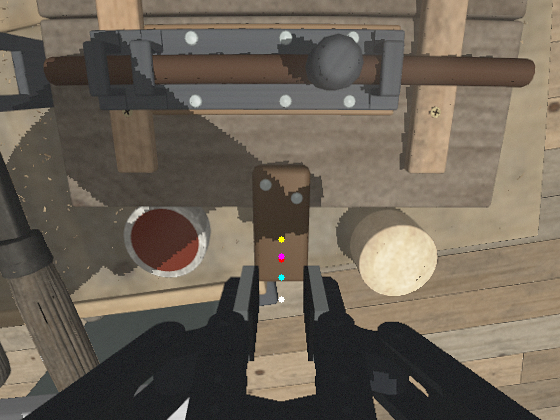

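Projected TCP versus picture: the real fingertips stand at about the "grasp point" height, roughly 20–23 mm behind the reported TCP (side view tip row ≈174.6, TCP row 182.5; the wrist view agrees). So I go about 24 mm lower on the tongue.

```bash
python3 -m creep '{"xyz":[[0,0,0],[-5,0.5,0],[-11,1.5,0],[-11,1.5,-35],[-11,1.5,-65],[-11,1.5,-78],[-11,1.5,-82],[-11,1.5,-82],[-11,1.5,-82]],"twist":[0,0,0,0,0,0,0,0,0]}' 60
python3 - <<'E'
from h import *
c=snap("wrist","w11");print(env.sense()['tool_pos'],env.sense()['ft_force'])
d=snap("side");crop(d,290,140,120,90,6,"sd11")
E
```

```text
time: 16.5
tool_pos: [0.3429, -0.2713, 0.0371]
orientation: [0.001, 0.997, -0.079, 0.001]
ft_force: [0.6, -0.9, 0.3]
finger_gap: 0.7
[ 0.34285351 -0.27120742  0.03704364] [ 0.55321422  0.07074686 -0.20872093]
```

View pics/w11.png

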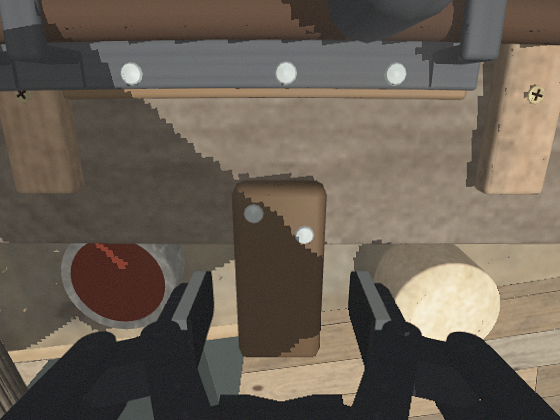

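View pics/sd11.png

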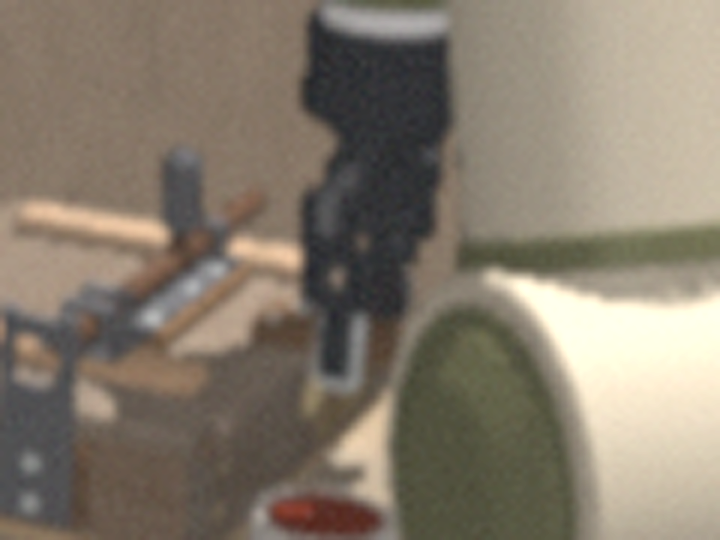

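The fingertips are now below the tongue's sides. Close.

```bash
python3 -m creep '{"xyz":[[0,0,0],[0,0,0],[0,0,0],[0,0,0]],"twist":[0,0,0,0]}' 20 40
```

```text
time: 17.1
tool_pos: [0.3427, -0.2704, 0.0368]
orientation: [-0.0, 0.997, -0.079, 0.0]
ft_force: [0.0, 3.2, 6.1]
finger_gap: 0.393
```

```bash
python3 -m creep '{"xyz":[[1,0,10],[2.3,-0.4,20],[4,-0.7,30],[6,-1,39.5],[11.3,-1.8,58.8],[11.3,-1.8,58.8]],"twist":[0,0,0,0,0,0]}'
python3 - <<'E'
from h import *
c=snap("wrist","w12")
d=snap("side");crop(d,230,110,180,130,4,"sd12")
E
```

```text
time: 17.85
tool_pos: [0.3541, -0.2723, 0.0964]
orientation: [-0.0, 0.997, -0.079, 0.0]
ft_force: [2.2, 3.5, -6.4]
finger_gap: 0.387
```

View pics/w12.png

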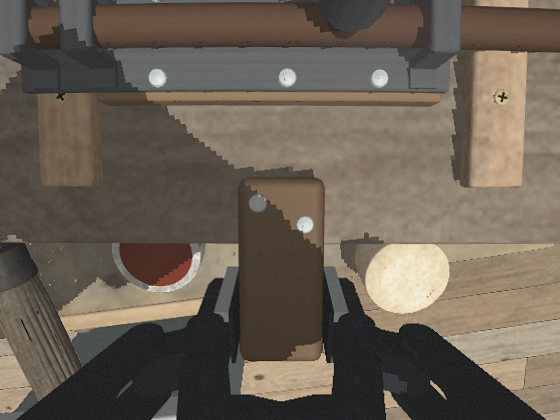

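View pics/sd12.png

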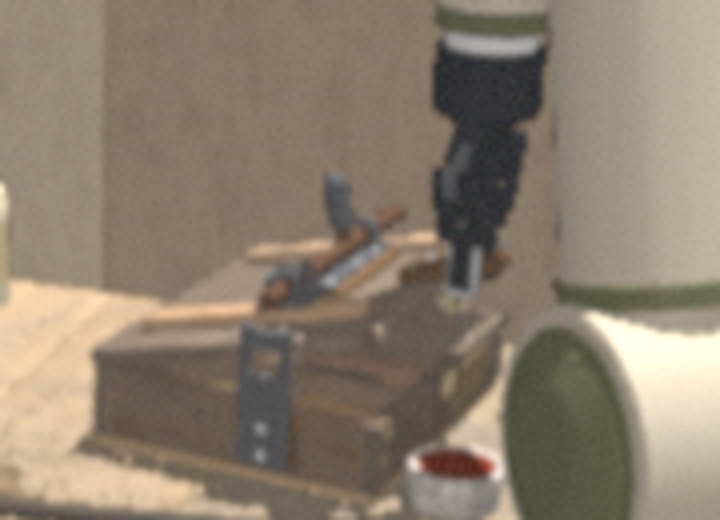

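The lid rises with the grip and the bolt clears the keeper. Continue.

```bash
python3 -m creep '{"xyz":[[6.9,-1.1,18.7],[15.1,-2.4,36.9],[24.8,-3.9,54.3],[35.8,-5.6,70.9],[48.1,-7.6,86.6],[61.6,-9.7,101.2],[76.2,-12,114.6],[91.9,-14.5,126.9],[108.4,-17.1,137.8],[125.7,-19.8,147.4],[143.8,-22.7,155.5],[143.8,-22.7,155.5]],"twist":[0,0,0,0,0,0,0,0,0,0,0,0]}'
python3 - <<'E'
from h import *
c=snap("wrist","w13")
d=snap("side");crop(d,230,60,180,150,4,"sd13")
E
```

```text
time: 19.45
tool_pos: [0.4979, -0.2955, 0.2503]
orientation: [-0.0, 0.997, -0.078, -0.0]
ft_force: [-0.4, 1.1, -4.4]
finger_gap: 0.392
```

View pics/w13.png

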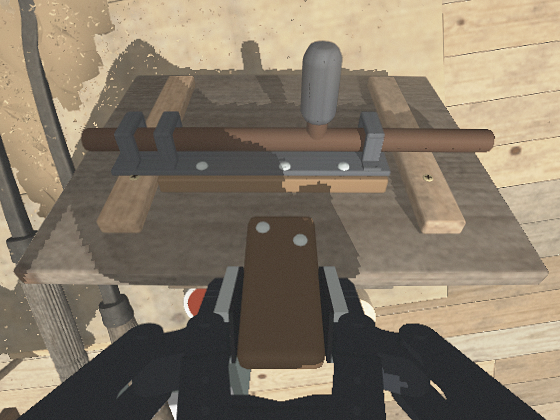

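View pics/sd13.png

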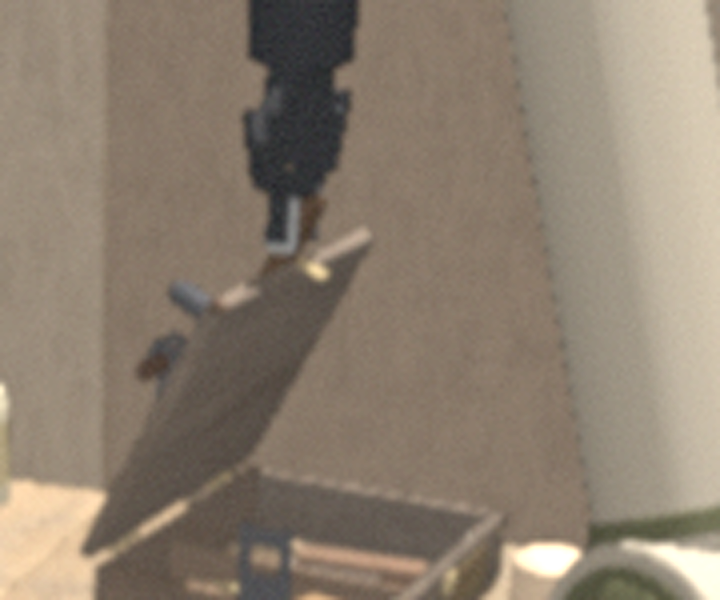

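```bash
python3 -m creep '{"xyz":[[18.6,-2.9,6.6],[37.7,-5.9,11.7],[57.2,-9,15.3],[76.8,-12.1,17.3],[96.6,-15.2,17.6],[108.9,-17.2,17.1],[110,-17.4,17],[110,-17.4,17]],"twist":[0,0,0,0,0,0,0,0]}'
python3 - <<'E'
from h import *
c=snap("wrist","w14")
d=snap("side");crop(d,230,60,180,150,4,"sd14")
E
```

```text
time: 20.55
tool_pos: [0.6068, -0.3131, 0.2672]
orientation: [-0.0, 0.997, -0.079, -0.001]
ft_force: [-1.4, -0.6, -8.1]
finger_gap: 0.392
```

View pics/w14.png

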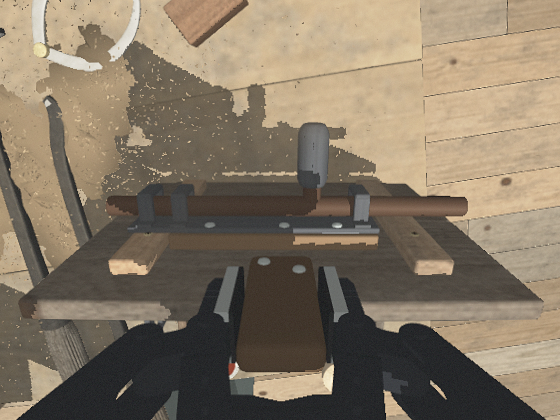

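View pics/sd14.png

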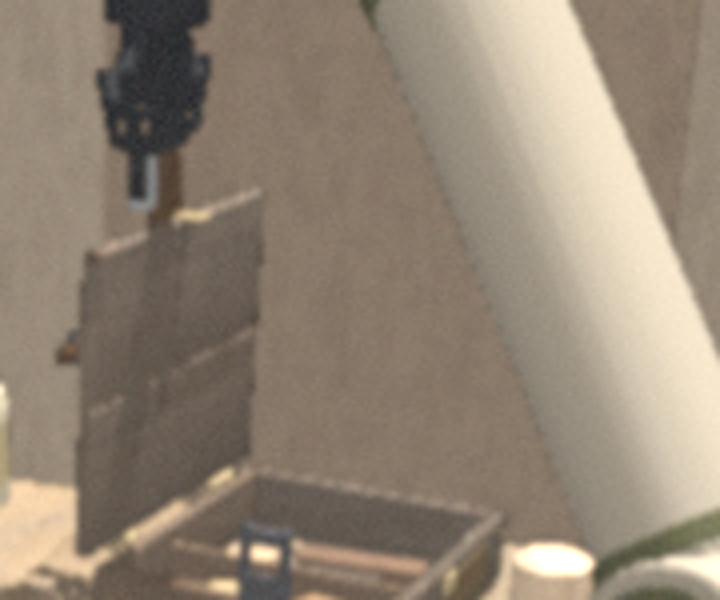

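The lid stands upright (side crop; tongue travel corresponds to about 1.57 rad). Release, rise and look at the lid.

```bash
python3 -m creep '{"xyz":[[0,0,0],[0,0,0],[0,0,0],[0,0,15],[0,0,50],[0,0,85],[-20,20,90],[-40,70,90],[-40,70,90]],"twist":[0,0,0,0,0,0,0,0,0]}' 60
python3 - <<'E'
from h import *
c=snap("wrist","w15")
d=snap("side","s15");crop(d,230,60,180,150,4,"sd15")
t=snap("top");crop(t,295,125,165,180,3.3,"tc15")
print(onz(t,[(200,122),(150,105),(245,105)],.15),onz(t,[(200,122)],.05))
print(onz(t,[(224,167)],.03))
E
```

```text
time: 21.78
tool_pos: [0.5666, -0.2397, 0.3588]
orientation: [-0.0, 0.997, -0.077, 0.0]
ft_force: [-0.3, -0.3, 0.4]
finger_gap: 0.7
[[0.69446592 0.17268302 0.15      ]
 [0.73468319 0.29415987 0.15      ]
 [0.73773811 0.06511386 0.15      ]] [[0.72469335 0.19467052 0.05      ]]
[[0.60856244 0.13146128 0.03      ]]
```

View pics/tc15.png

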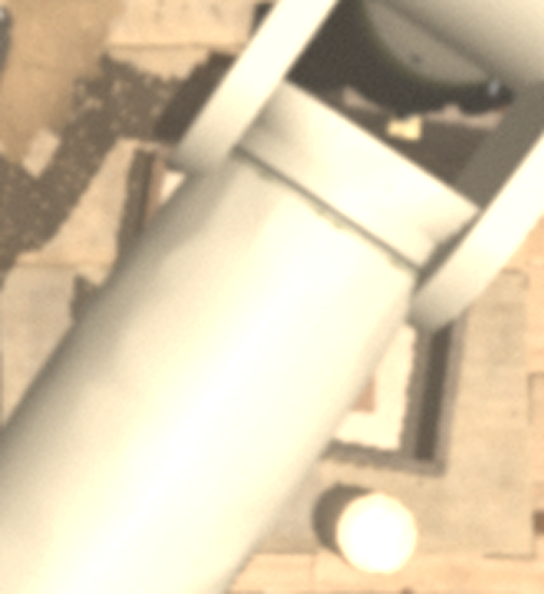

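View pics/sd15.png

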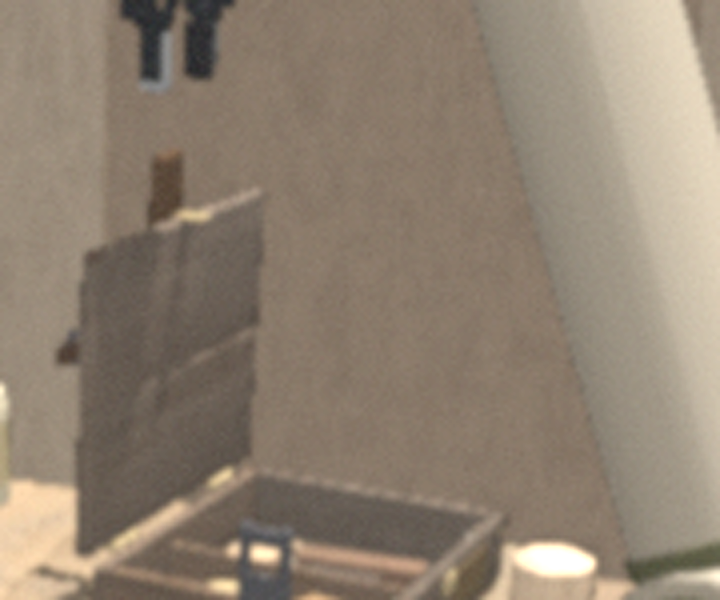

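View pics/w15.png

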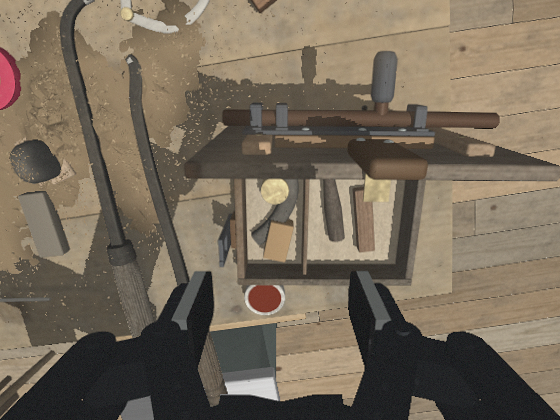

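Chest open, with things inside: a dark bar at (333,210), a reddish slip at (363,218), the iron arm left at (270,215). Look down into the bay before going for the stone.

```bash
python3 -m creep '{"xyz":[[-40,-20,0],[-90,-50,0],[-125,-85,-20],[-130,-92,-40],[-130,-92,-40],[-130,-92,-40],[-130,-92,-40]],"twist":[0,0,0,0,0,0,0]}' 85
python3 - <<'E'
from h import *
import pickle
c=snap("wrist");pickle.dump(c,open("w16.pkl","wb"))
O=np.array([.474,-.2915,0]);X=np.array([.988,-.156,0]);Y=np.array([.156,.988,0])
P=lambda x,y,z:O+X*x+Y*y+[0,0,z]
im=c['img'].copy()
cv2.imwrite("pics/w16.png",im[:,:,::-1])
for x,y in [(-.03,-.046),(-.099,-.119),(.097,-.119),(.097,.027),(-.099,.027),(.047,-.119),(.047,.027)]:
    q=proj(c,P(x,y,.007))[0];print(x,y,q.round(1));cv2.circle(im,tuple(int(v) for v in q),3,(255,0,0),-1)
for x,y in [(-.055,-.0295),(.055,-.0295),(.055,.0295),(-.055,.0295)]:
    q=proj(c,P(x-.03,y-.046,.007))[0];cv2.circle(im,tuple(int(v) for v in q),3,(0,255,0),-1)
cv2.imwrite("pics/w16b.png",im[:,:,::-1]);print(env.sense()['tool_pos'])
E
```

```text
time: 22.8
tool_pos: [0.4384, -0.3347, 0.3185]
orientation: [0.001, 0.997, -0.078, 0.001]
ft_force: [-0.9, 0.1, -0.6]
finger_gap: 0.993
-0.03 -0.046 [278.4 156.7]
-0.099 -0.119 [330.2 205.3]
0.097 -0.119 [336.7  55.6]
0.097 0.027 [219.6  55.8]
-0.099 0.027 [226.9 205.4]
0.047 -0.119 [335.   97.3]
0.047 0.027 [221.5  97.4]
[ 0.43829271 -0.33462868  0.31837237]
```

View pics/w16b.png

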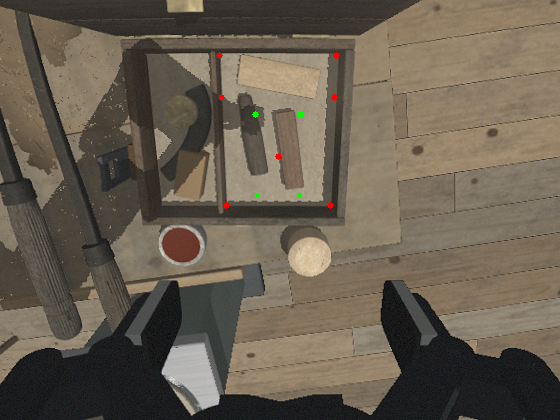

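Run:
```python
from h import *
im=cv2.imread("pics/w16.png")[30:230,120:360]
im=cv2.resize(im,None,fx=3.3,fy=3,interpolation=cv2.INTER_CUBIC);cv2.imwrite("pics/w16z.png",cv2.convertScaleAbs(im,alpha=1.6,beta=10))
```

```text
(no output)
```

View pics/w16z.png

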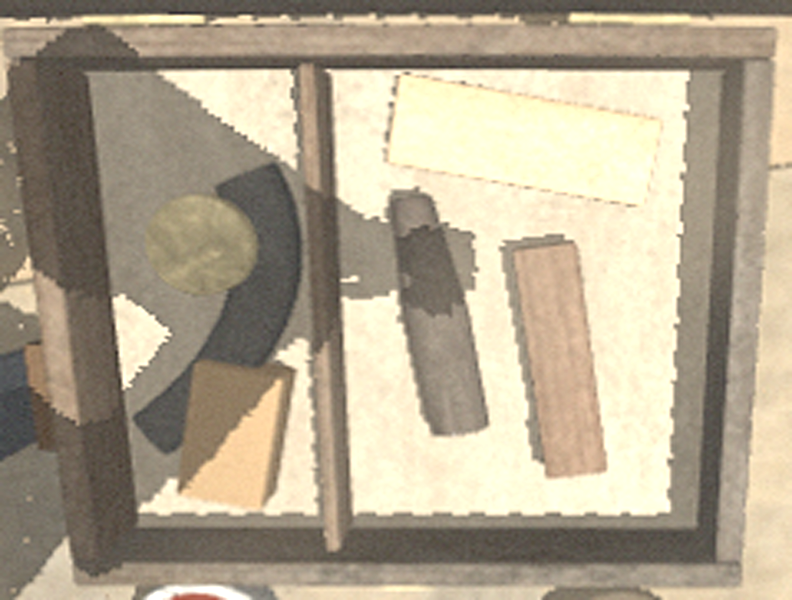

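Run:
```python
from h import *
im=cv2.imread("pics/w15.png")[165:305,215:445]
im=cv2.resize(im,None,fx=3.4,fy=4,interpolation=cv2.INTER_CUBIC);cv2.imwrite("pics/w15z.png",cv2.convertScaleAbs(im,alpha=1.6,beta=10))
```

```text
(no output)
```

View pics/w15z.png

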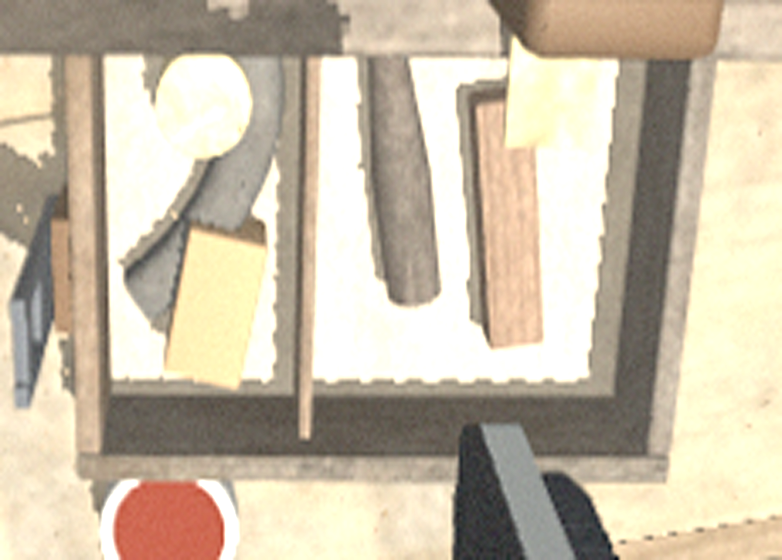

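Run:
```python
from h import *
import pickle
b=pickle.load(open("w16.pkl","rb"));a=dict(b)
q=np.array([0,.997,-.0775,0]);q/=np.linalg.norm(q)
T=np.eye(4);T[:3,:3]=q2R(q);T[:3,3]=[.5666,-.2399,.3588];a['T']=T@b['T_tool_cam']
O=np.array([.474,-.2915,0]);X=np.array([.988,-.156,0]);Y=np.array([.156,.988,0])
r=tri(a,[(359.1,251.8),(374.1,250.5),(354.4,190),(336.2,241.3)],b,[(285.8,189),(303.6,187.3),(275.8,113.3),(260.6,174)])
for p in r: d=p[:3]-O;print("chest",(d@X*1000).round(1),(d@Y*1000).round(1),"z",(p[2]*1000).round(1),"err",(p[3]*1000).round(1))
# floor front-right corner check: w15z (590,381) w16z(670,513)
p=tri(a,[(215+610/3.4,165+395/4)],b,[(120+700/3.3,30+527/3)])[0];d=p[:3]-O;print("floor corner",d@X,d@Y,p)
for n,px in (("brown",[(275.8,113.3),(295.2,110.3),(303.6,187.3),(285.8,189)]),("cyl",[(251.8,175),(267.6,171.7),(251.8,94.3),(238.2,95)])):
    for p in onz(b,px,.02): d=p-O;print(n,(d@X*1000).round(1),(d@Y*1000).round(1))
```

```text
chest -69.4 -56.0 z 27.5 err 0.6
chest -67.6 -79.6 z 26.3 err 0.1
chest 28.0 -43.1 z 22.6 err 0.5
chest -51.0 -21.3 z 25.2 err 3.5
floor corner -0.1004847609438004 -0.12149609308794868 [ 0.35582439 -0.39581245  0.00587032  0.00127623]
brown 27.6 -42.9
brown 31.3 -67.5
brown -69.3 -80.0
brown -71.7 -55.9
cyl -52.3 -10.4
cyl -47.8 -31.6
cyl 50.8 -13.1
cyl 50.0 4.0
```

Measured in chest coordinates (mm), the brown slip is centred near (−20,−62), 24 wide and about 20 high. A round dark handle runs from (−50,−21) to (50,−5). So the "free spot" is occupied. I'll first see whether these things are solid and loose by gripping the brown slip, to shift it against the right wall.

```bash
python3 -m creep '{"xyz":[[3,-7,-50],[6,-14.5,-110],[6,-14.5,-170],[6,-14.5,-220],[6,-14.5,-260],[6,-14.5,-275],[6,-14.5,-275],[6,-14.5,-275]],"twist":[4,7.5,7.5,7.5,7.5,7.5,7.5,7.5]}' 36
python3 - <<'E'
from h import *
c=snap("wrist","w17");print(env.sense()['tool_pos'],env.sense()['ft_force'])
E
```

```text
time: 23.85
tool_pos: [0.4445, -0.3501, 0.0445]
orientation: [0.001, 1.0, -0.013, 0.001]
ft_force: [-0.1, 0.5, 0.6]
finger_gap: 0.422
[ 0.44440809 -0.35002931  0.04441082] [ 0.17570902 -0.55452636  0.12549842]
```

View pics/w17.png

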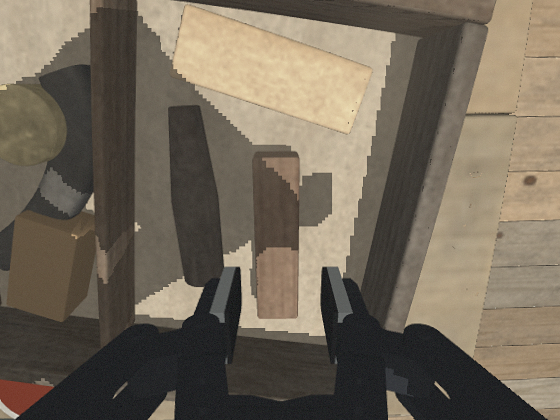

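```bash
python3 -m creep '{"xyz":[[-1,-1,-20],[-1,-1,-40],[-1,-1,-50],[-1,-1,-55],[-1,-1,-55],[-1,-1,-55]],"twist":[0,0,0,0,0,0]}'
python3 - <<'E'
from h import *
c=snap("wrist","w18");print(env.sense()['tool_pos'],env.sense()['ft_force'])
E
```

```text
time: 24.65
tool_pos: [0.443, -0.3506, -0.0116]
orientation: [0.0, 1.0, -0.013, 0.0]
ft_force: [-0.1, 0.1, 0.3]
finger_gap: 0.42
[ 0.44293361 -0.3505651  -0.01169545] [ 0.30003275 -0.12331465  0.17651816]
```

View pics/w18.png

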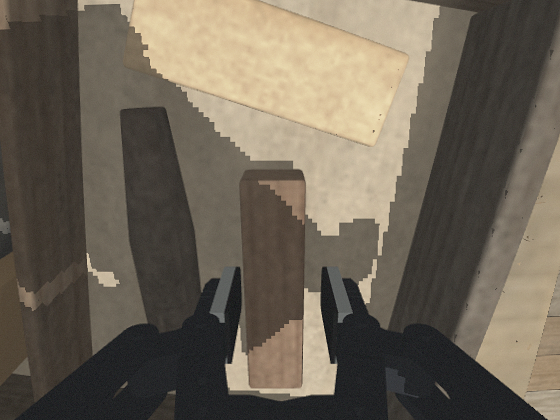

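The pads straddle the brown slip (243..305) with no contact yet, which confirms the tip offset. Close gently.

```bash
python3 -m creep '{"xyz":[[0,0,0],[0,0,0],[0,0,0],[0,0,0]],"twist":[0,0,0,0]}' 12 30
```

```text
time: 25.2
tool_pos: [0.4427, -0.3503, -0.0123]
orientation: [-0.0, 1.0, -0.013, -0.0]
ft_force: [0.0, 0.2, 0.3]
finger_gap: 0.138
```

Run:
```python
from h import *
c=snap("wrist","w19")
```

```text
(no output)
```

View pics/w19.png

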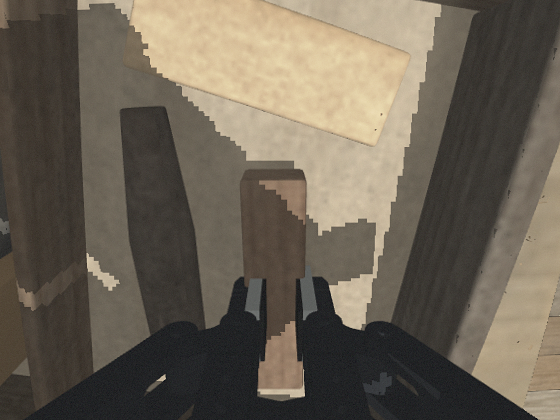

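```bash
python3 -m creep '{"xyz":[[0,0,0],[0,0,-2],[0,0,-4],[0,0,-6],[0,0,-6]],"twist":[0,0,0,0,0]}'
```

```text
time: 25.88
tool_pos: [0.4427, -0.3503, -0.0174]
orientation: [0.0, 1.0, -0.013, -0.0]
ft_force: [-3.8, 3.2, 11.5]
finger_gap: 0.142
```

Contact came at the height of the floor, and the pads closed through the brown slip without resistance. It looks like a mere picture, not a solid thing. I'll confirm with a gentle sideways sweep through both.

```bash
python3 -m creep '{"xyz":[[0,0,3],[0,0,9],[1,8,9],[3,16,9],[5,30,9],[5,36,9],[5,36,9]],"twist":[0,0,0,0,0,0,0]}'
python3 - <<'E'
from h import *
c=snap("wrist","w20");d=snap("side");crop(d,230,100,150,130,5,"sd20");print(env.sense()['ft_force'])
E
```

```text
time: 26.75
tool_pos: [0.4477, -0.3138, -0.0093]
orientation: [-0.0, 1.0, -0.013, -0.0]
ft_force: [1.0, 0.1, 0.1]
finger_gap: 0.145
[-0.76943726  0.02250315 -0.67996494]
```

View pics/w20.png

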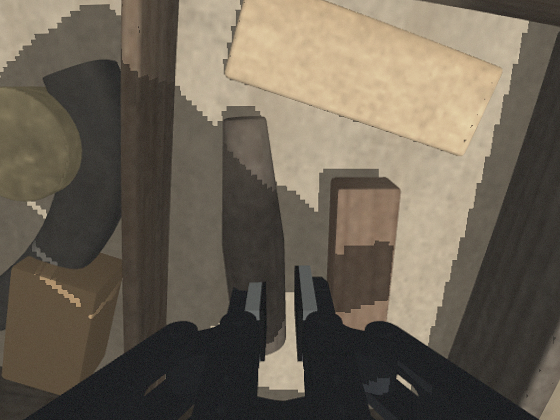

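View pics/sd20.png

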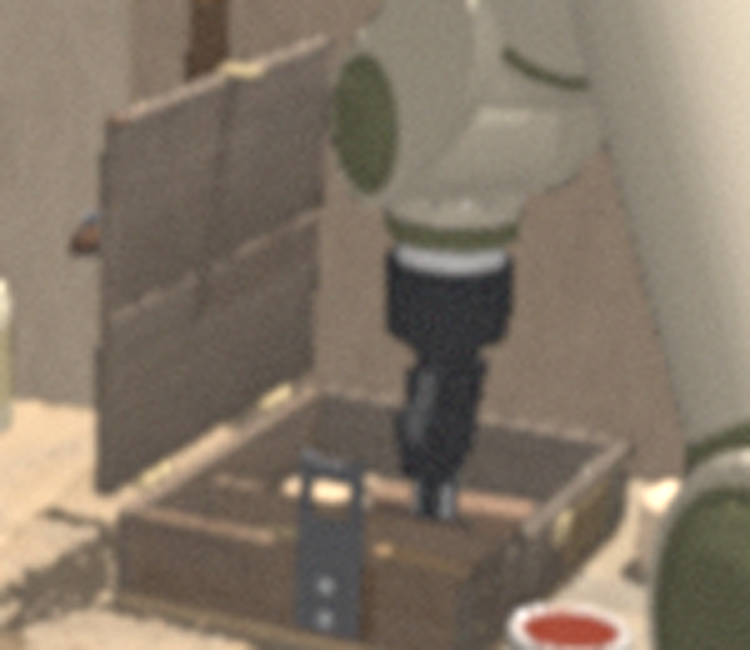

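The sweep met no force and moved nothing, so both are non-solid decor and the floor there is really free (floor contact at TCP z −0.016, so the tips lie 23 mm behind TCP). Now the whetstone.

```bash
python3 -m creep '{"xyz":[[0,0,40],[0,0,95],[0,15,150],[0,60,190],[0,115,220],[0,175,230],[5,235,230],[12,295,230],[20,355,230],[25,415,230],[25,455,230],[25,459,230]],"twist":[0,0,0,0,0,0,0,0,0,0,0,0]}' 80
python3 -m creep '{"xyz":[[0,0,0],[0,0,0]],"twist":[0,0]}'
python3 - <<'E'
from h import *
import pickle
c=snap("wrist","w21");pickle.dump(c,open("w21.pkl","wb"));print(env.sense()['tool_pos'])
E
```

```text
time: 28.35
tool_pos: [0.4725, 0.1465, 0.2206]
orientation: [-0.0, 1.0, -0.012, -0.0]
ft_force: [0.5, 0.1, -0.0]
finger_gap: 0.934
time: 28.6
tool_pos: [0.4729, 0.1436, 0.2207]
orientation: [0.0, 1.0, -0.014, 0.0]
ft_force: [0.4, -0.2, -0.6]
finger_gap: 0.938
[0.47288475 0.14367429 0.22075393]
```

View pics/w21.png

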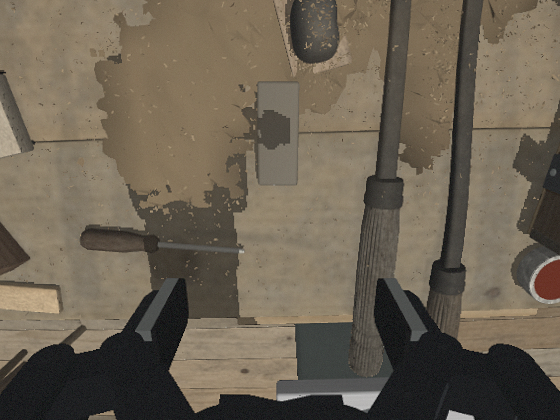

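The grey block spans (258..298, 82..185), with the gouges at the right. Shift over it for a second view.

```bash
python3 -m creep '{"xyz":[[20,0,-40],[37,0,-80],[37,0,-100],[37,0,-100],[37,0,-100]],"twist":[0,0,0,0,0]}'
python3 - <<'E'
from h import *
import pickle
c=snap("wrist","w22");pickle.dump(c,open("w22.pkl","wb"));print(env.sense()['tool_pos'])
d=snap("side");crop(d,190,230,120,80,6,"sd22")
E
```

```text
time: 29.28
tool_pos: [0.5103, 0.1444, 0.1219]
orientation: [-0.0, 1.0, -0.014, 0.001]
ft_force: [0.7, -0.4, -0.4]
finger_gap: 0.937
[0.51029154 0.1444737  0.12200792]
```

View pics/w22.png

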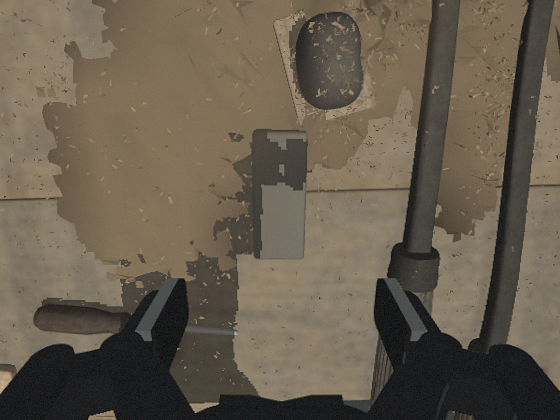

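View pics/sd22.png

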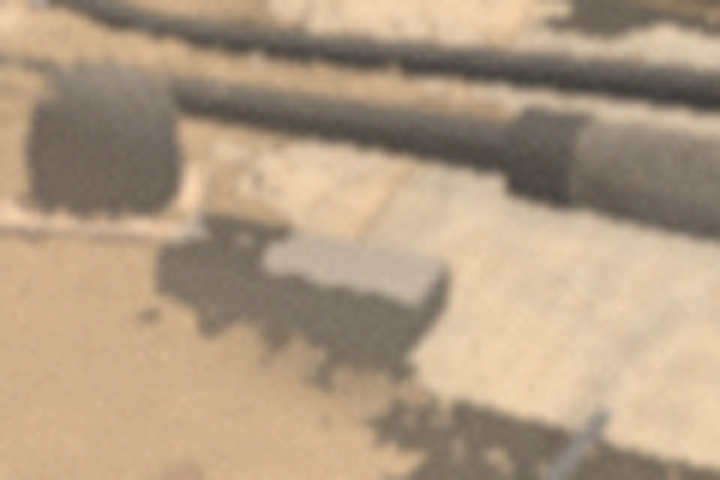

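Run:
```python
from h import *
import pickle
a=pickle.load(open("w21.pkl","rb"));b=pickle.load(open("w22.pkl","rb"))
for c,n,x0,y0 in ((a,"w21z",245,70),(b,"w22z",240,120)):
    im=c['img'][y0:y0+150,x0:x0+80,::-1];cv2.imwrite(f"pics/{n}.png",cv2.convertScaleAbs(cv2.resize(im,None,fx=4,fy=4,interpolation=cv2.INTER_CUBIC),alpha=1.6,beta=10))
A=cv2.imread("pics/w21z.png");B=cv2.imread("pics/w22z.png");cv2.imwrite("pics/wz.png",np.hstack([A,B]))
```

```text
(no output)
```

View pics/wz.png

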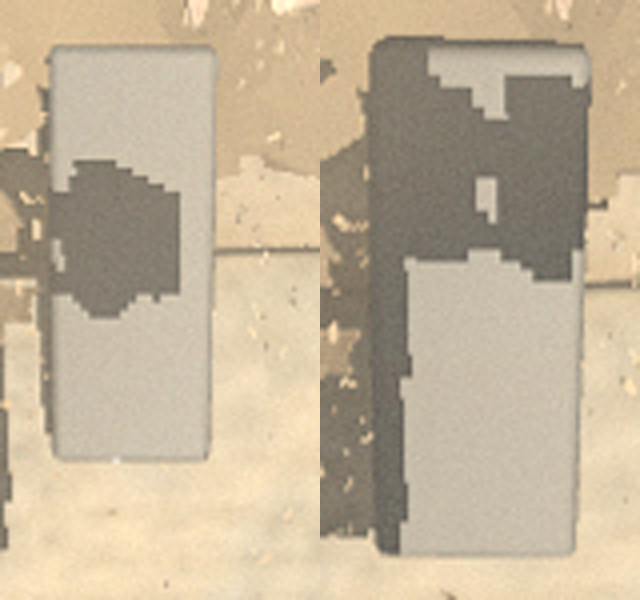

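Run:
```python
from h import *
import pickle
a=pickle.load(open("w21.pkl","rb"));b=pickle.load(open("w22.pkl","rb"))
p=np.array([(52,46),(216,47),(208,460),(55,459)])/4+[245,70];q=np.array([(50,40),(268,43),(255,554),(58,551)])/4+[240,120]
print(tri(a,p,b,q).round(4))
for z in (.02,):
  for c,k in ((a,p),(b,q)):
    S=onz(c,k,z);print(S.round(4),S.mean(0).round(4),[np.linalg.norm(S[i]-S[(i+1)%4]).round(4) for i in range(4)])
```

```text
[[5.655e-01 1.635e-01 1.290e-02 1.100e-03]
 [5.639e-01 1.224e-01 1.360e-02 3.000e-04]
 [4.599e-01 1.262e-01 2.060e-02 1.000e-04]
 [4.610e-01 1.672e-01 1.920e-02 6.000e-04]]
[[0.5652 0.1626 0.02  ]
 [0.5638 0.1226 0.02  ]
 [0.4597 0.1261 0.02  ]
 [0.4612 0.1668 0.02  ]] [0.5125 0.1445 0.02  ] [np.float64(0.0401), np.float64(0.1041), np.float64(0.0407), np.float64(0.1041)]
[[0.5663 0.1635 0.02  ]
 [0.5646 0.123  0.02  ]
 [0.4596 0.1262 0.02  ]
 [0.4615 0.1674 0.02  ]] [0.513 0.145 0.02 ] [np.float64(0.0406), np.float64(0.105), np.float64(0.0412), np.float64(0.1049)]
```

The block is 105×41 mm, top at about 18–20 mm, centre (0.5128,0.1447), yaw −0.03. Descend on it.

```bash
python3 -m creep '{"xyz":[[2,0,-45],[2.5,0.3,-90],[2.5,0.3,-120],[2.5,0.3,-135],[2.5,0.3,-141],[2.5,0.3,-141],[2.5,0.3,-141]],"twist":[0,0,0,0,0,0,0]}' 75
python3 - <<'E'
from h import *
c=snap("wrist","w23");print(env.sense()['tool_pos'],env.sense()['ft_force'])
E
python3 -m creep '{"xyz":[[0,0,0],[0,0,0],[0,0,0],[0,0,0],[0,0,0]],"twist":[0,0,0,0,0]}' 20 60
python3 - <<'E'
from h import *
c=snap("wrist","w24");print(env.sense()['finger_gap']*85.4)
d=snap("side");crop(d,190,210,120,100,6,"sd24")
E
```

```text
time: 30.25
tool_pos: [0.5128, 0.1451, -0.0193]
orientation: [-0.0, 1.0, -0.013, 0.001]
ft_force: [0.4, -0.3, 0.8]
finger_gap: 0.879
[ 0.51275989  0.1450684  -0.01942037] [-0.0273108  -0.25935743 -0.02345631]
time: 30.92
tool_pos: [0.5126, 0.145, -0.0198]
orientation: [-0.0, 1.0, -0.013, 0.0]
ft_force: [-0.9, -0.7, 5.5]
finger_gap: 0.474
40.41973924183538
```

View pics/w24.png

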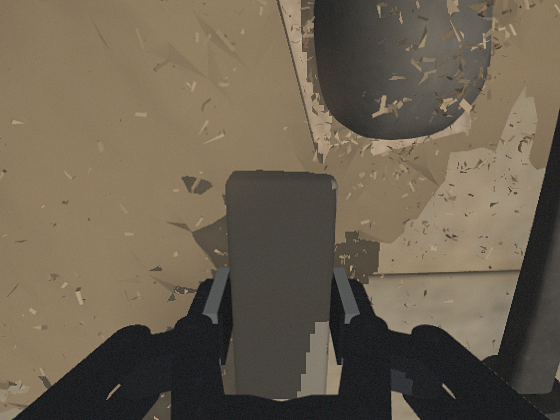

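View pics/sd24.png

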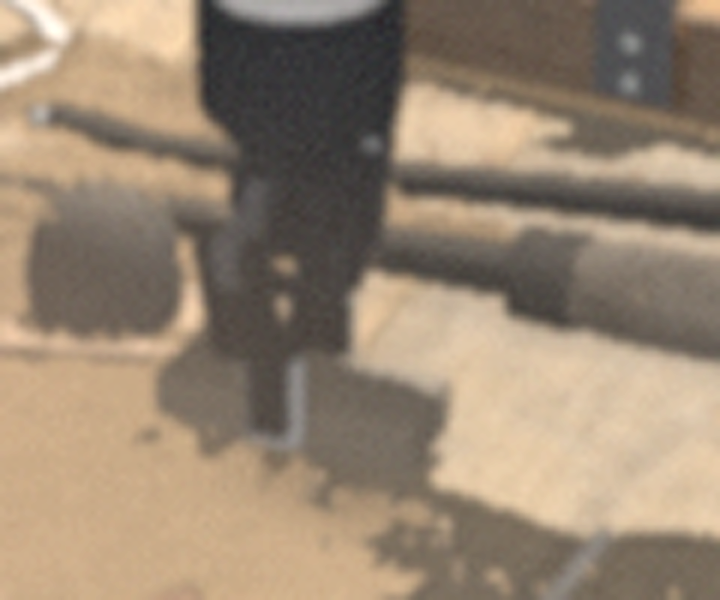

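Gripped at 40.4 mm. Lift, check, and carry.

```bash
python3 -m creep '{"xyz":[[0,0,8],[0,0,25],[-5,0,70],[-20,0,120],[-40,0,165],[-60,-30,185],[-70,-80,190],[-75,-135,190],[-75,-190,190],[-75,-245,190],[-75,-300,190],[-75,-355,190]],"twist":[0,0,0,0,0,0,-2,-4,-7.3,-7.3,-7.3,-7.3]}'
python3 -m creep '{"xyz":[[0,-50,0],[0,-95,0],[0,-120,0],[0,-122,-20],[0,-122,-60],[0,-122,-60],[0,-122,-60]],"twist":[0,0,0,0,0,0,0]}'
python3 - <<'E'
from h import *
import pickle
c=snap("wrist","w25");pickle.dump(c,open("w25.pkl","wb"));s=env.sense();print(s['tool_pos'],s['orientation'].round(4),s['finger_gap']*85.4)
O=np.array([.474,-.2915,0]);d=s['tool_pos']-O;print(d[:2]@[.988,-.156],d[:2]@[.156,.988])
d=snap("side");crop(d,230,100,150,130,5,"sd25")
E
```

```text
time: 32.52
tool_pos: [0.4368, -0.2117, 0.1708]
orientation: [0.0, 0.997, -0.077, 0.001]
ft_force: [1.4, 0.4, -1.5]
finger_gap: 0.474
time: 33.4
tool_pos: [0.4377, -0.3325, 0.1116]
orientation: [0.001, 0.997, -0.077, 0.001]
ft_force: [0.2, 0.0, -1.1]
finger_gap: 0.478
[ 0.43784166 -0.33256767  0.11179235] [ 0.0011  0.997  -0.0769  0.0011] 40.37787268460448
-0.029317884227709652 -0.04621555787416089
```

View pics/w25.png

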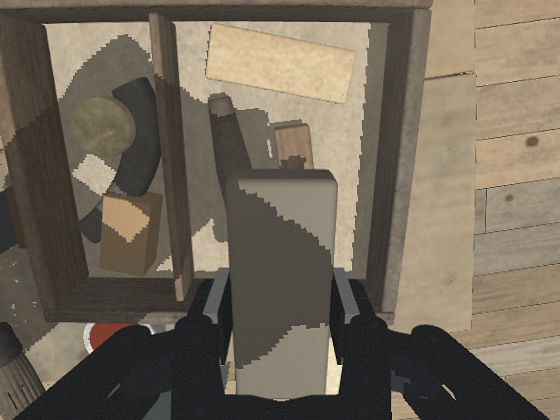

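View pics/sd25.png

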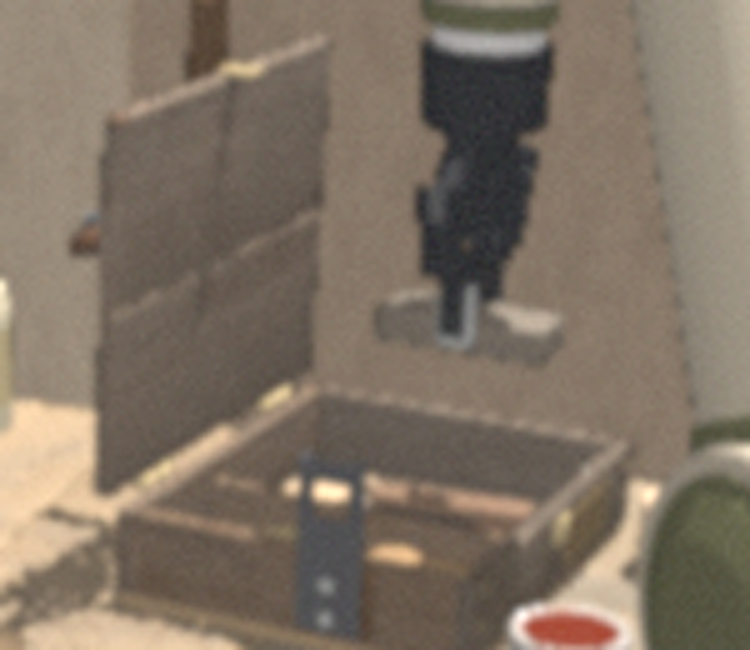

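Aligned over the bay at chest (−29,−46). Lower, slowing near the floor (expected at TCP z ≈ −0.013).

```bash
python3 -m creep '{"xyz":[[-1,0,-35],[-1,0,-70],[-1,0,-95],[-1,0,-110],[-1,0,-118],[-1,0,-121],[-1,0,-122],[-1,0,-122]],"twist":[0,0,0,0,0,0,0,0]}'
python3 -m creep '{"xyz":[[0,0,-1],[0,0,-2],[0,0,-2]],"twist":[0,0,0]}'
```

```text
time: 34.5
tool_pos: [0.4364, -0.3322, -0.0118]
orientation: [0.0, 0.997, -0.077, 0.0]
ft_force: [0.0, -0.4, -1.6]
finger_gap: 0.472
time: 34.88
tool_pos: [0.4364, -0.3322, -0.0128]
orientation: [0.0, 0.997, -0.077, 0.0]
ft_force: [-4.1, 4.1, 13.3]
finger_gap: 0.473
```

Seated on the floor (13 N, exactly the expected height). Release and rise.

```bash
python3 -m creep '{"xyz":[[0,0,1],[0,0,1],[0,0,1],[0,0,1],[0,0,12],[0,0,40],[0,0,90],[0,0,150],[0,0,210],[-30,0,260],[-60,0,270],[-60,0,270]],"twist":[0,0,0,0,0,0,0,0,0,0,0,0]}' 60
python3 - <<'E'
from h import *
c=snap("wrist","w26");s=env.sense();print(s['tool_pos'],s['ft_force'])
d=snap("side","s26")
b=c
O=np.array([.474,-.2915,0])
E
```

```text
time: 36.38
tool_pos: [0.3753, -0.3322, 0.2577]
orientation: [0.001, 0.997, -0.078, 0.001]
ft_force: [-0.5, 0.1, -0.3]
finger_gap: 0.7
[ 0.37591994 -0.33200859  0.25663185] [-0.00305891  0.81787739  0.51097029]
```

View pics/w26.png

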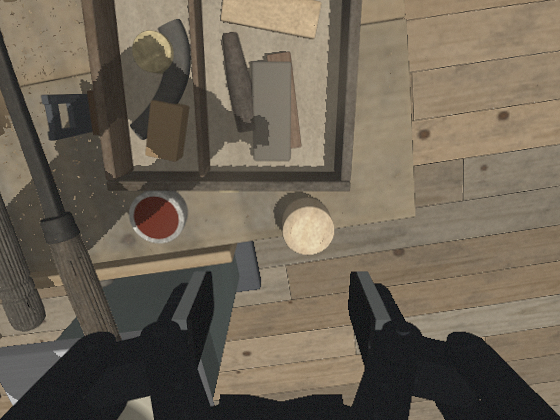

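View pics/s26.png

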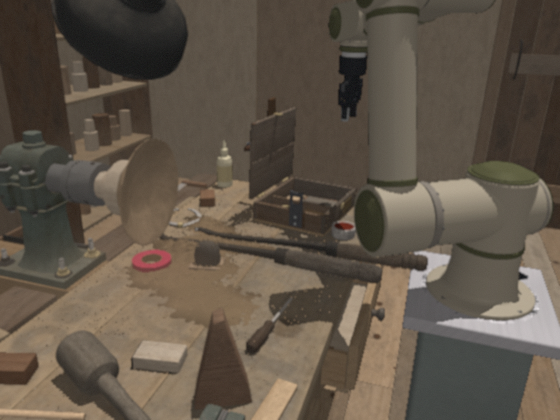

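Stone at (272,110) in the compartment, lid upright in the side view. Final numeric check, then hand in.

Run:
```python
from h import *
c=snap("wrist");t=snap("top","t26");cv2.imwrite("pics/w27.png",c['img'][:,:,::-1])
O=np.array([.474,-.2915,0])
S=onz(c,[(254,62),(292,62),(291,160),(253,160)],.028)
for p in S: d=p-O;print((d[:2]@[.988,-.156]).round(4),(d[:2]@[.156,.988]).round(4))
print("tin",onz(c,[(157,217)],.028),"blank",onz(c,[(308,230)],.05))
print(env.sense()['time'],env.sense()['qvel'].round(4))
```

```text
0.0214 -0.0278
0.0214 -0.0671
-0.081 -0.0671
-0.081 -0.0246
tin [[ 0.34117194 -0.17859798  0.028     ]] blank [[ 0.30611572 -0.35247515  0.05      ]]
36.575 [ 0.002   0.0074 -0.0004 -0.0007 -0.0005 -0.0003]
```

View pics/t26.png

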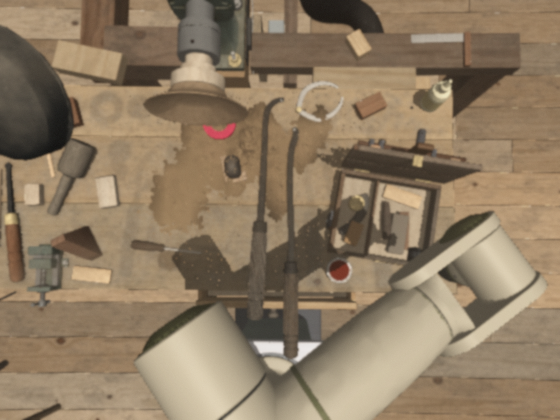

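Run:
```python
from bench import workorder
print(workorder.sign_off())
```

```text
the job is handed in; nothing more can be done
None
```

The job is done and was handed in at 36.6 s of the 72 s allowed. The whetstone lies in the larger compartment, centred near chest (−30, −46) mm, with the lid standing open.

- **Bolt:** two full strokes to both stops gave about 2 mm more draw. The third draw ran through, and I left the bolt drawn about 50 mm with the keeper eye empty.
- **Lid:** I raised it by the tongue to upright, about 1.57 rad worked out from the tongue's travel. It stayed there after release and still stood in the last side and top pictures.
- **Stone:** I set it down held in the grip. It touched at the height expected for the floor, and the release went cleanly. From one view, its top corners are square to the chest.
- **Things to leave alone:** the wax tin and blank measured within about 4 mm of where they started, which is about my measuring error. In the top picture the screwdriver looks unmoved.

Some checks failed or disagreed:

- **Fingertips:** they sit about 23 mm behind the reported TCP. The first grip on the tongue therefore slipped off its top edge, and the second, taken lower, held.
- **Stone's size:** it measured 105 × 41 mm (the text says 110 × 59), and the gripper closed on it at 40 mm.
- **Bay not free:** two things not in the description, a brown slip and a dark handle, showed in the bay. The fingers went through the slip and swept across toward the handle with no force, and neither moved, so I took both as not solid. The stone now visibly overlaps the brown slip.

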